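# Press the glaze jars' lids home and shut them away in the roll-top store

### The job

Put the glaze jars away for the night: roll the store's tambour door open, press down on the lids until every one is fully home, and stand every jar upright on the floor of the bay that its glaze belongs to, as the test tile on the ledge in front of each bay shows by its colour. Then roll the tambour fully shut, and leave the other things on the bench as they are.

Things in the scene. Friction and masses are not known exactly. Their poses are not given: they have to be found in the camera images.
- store: Roll-top bench store of pale wood, 424 mm wide (its y), 223 mm high, with half-round ends (cheeks 12 mm thick, inner faces at y = +-200 mm). Origin on the bench under the middle of the half-round; x points away from its front, y to the left for one who faces the front, z up. A fixed hood covers the rear (x > 35 mm).
- bay_floor (a point): Middle of the store's flat floor, on the store's z axis, 30 mm above the bench. A partition 8 mm thick along the store's y = 0, its top 65 mm above the bench, parts the floor into a +y bay and a -y bay, each 196 mm wide. With the tambour open, the space from the store's x = -143 to 5 mm is open above.
- tambour (a joint): The segmented tambour door of wooden slats, rad. 0 = rolled shut (bottom slat down on the sill); it rolls up and back along its circular track under the hood, 1.60 = fully open. The slats lie 150 mm from the track's axis. Stiff: about 2 to 5 N at the bar; it stays where it is left.
- track_axis (a point): Axis of the tambour's circular track: on the store's z axis, 60 mm above the bench; it runs along the store's y. The fixed front sill below the shut door is 68 mm high and 14 mm thick (store's x = -157 to -143 mm); in front of it, x = -226 to -160 mm, a ledge 15 mm high carries the test tiles.
- bar (a point): Middle of the tambour's steel bar handle: 10 mm thick, 110 mm long along the store's y, on posts at its ends, 185 mm from the track's axis (26 mm clear of the slats). Shut, it is 88 mm above the bench, 0.15 rad above the axis' level; it goes up and back round the axis with the door, to 242 mm high, 33 mm behind the axis. Gripped from outside, it can turn between the fingers.
- tile_amber: Flat amber (orange-brown) glazed test tile 54 x 60 x 8 mm fixed on the ledge before the middle of one bay: it marks the bay for the amber jars. Which bay differs from start to start. Origin: centre of its underside, 15 mm above the bench; axes as the store's. The bay's floor is 15 mm higher and begins 50 mm behind it (+x).
- tile_blue: The same tile in blue: it marks the bay for the blue jars. Origin and axes as for tile_amber.
- amber1: Upright glaze jar: white round body 45 mm across, 56 mm high, with amber band; push-on amber lid 43 mm across, 16 mm thick, on top; 0.15 to 0.29 kg. Origin: centre of its underside, z up along the jar. The lid's top is 72.5 mm above it when home. Grip the body about 34 mm above the origin, any direction. May be absent (None).
- amber1_lid (a joint): How far the lid of amber1 stands proud of its home position, m: 0 = fully home, up to 0.008. It slides on the jar's neck against 8 N of friction and stays where it is left; a push down on its top seats it; it does not come off. A proud lid shows the white neck as a ring below it. Some lids may be home already.
- amber2: Upright glaze jar: white round body 45 mm across, 56 mm high, with amber band; push-on amber lid 43 mm across, 16 mm thick, on top; 0.15 to 0.29 kg. Origin: centre of its underside, z up along the jar. The lid's top is 72.5 mm above it when home. Grip the body about 34 mm above the origin, any direction. May be absent (None).
- amber2_lid (a joint): How far the lid of amber2 stands proud of its home position, m: 0 = fully home, up to 0.008. It slides on the jar's neck against 8 N of friction and stays where it is left; a push down on its top seats it; it does not come off. A proud lid shows the white neck as a ring below it. Some lids may be home already.
- amber3: Upright glaze jar: white round body 45 mm across, 56 mm high, with amber band; push-on amber lid 43 mm across, 16 mm thick, on top; 0.15 to 0.29 kg. Origin: centre of its underside, z up along the jar. The lid's top is 72.5 mm above it when home. Grip the body about 34 mm above the origin, any direction. May be absent (None).
- amber3_lid (a joint): How far the lid of amber3 stands proud of its home position, m: 0 = fully home, up to 0.008. It slides on the jar's neck against 8 N of friction and stays where it is left; a push down on its top seats it; it does not come off. A proud lid shows the white neck as a ring below it. Some lids may be home already.
- blue1: Upright glaze jar: white round body 45 mm across, 56 mm high, with blue band; push-on blue lid 43 mm across, 16 mm thick, on top; 0.15 to 0.29 kg. Origin: centre of its underside, z up along the jar. The lid's top is 72.5 mm above it when home. Grip the body about 34 mm above the origin, any direction. May be absent (None).
- blue1_lid (a joint): How far the lid of blue1 stands proud of its home position, m: 0 = fully home, up to 0.008. It slides on the jar's neck against 8 N of friction and stays where it is left; a push down on its top seats it; it does not come off. A proud lid shows the white neck as a ring below it. Some lids may be home already.
- blue2: Upright glaze jar: white round body 45 mm across, 56 mm high, with blue band; push-on blue lid 43 mm across, 16 mm thick, on top; 0.15 to 0.29 kg. Origin: centre of its underside, z up along the jar. The lid's top is 72.5 mm above it when home. Grip the body about 34 mm above the origin, any direction. May be absent (None).
- blue2_lid (a joint): How far the lid of blue2 stands proud of its home position, m: 0 = fully home, up to 0.008. It slides on the jar's neck against 8 N of friction and stays where it is left; a push down on its top seats it; it does not come off. A proud lid shows the white neck as a ring below it. Some lids may be home already.
- blue3: Upright glaze jar: white round body 45 mm across, 56 mm high, with blue band; push-on blue lid 43 mm across, 16 mm thick, on top; 0.15 to 0.29 kg. Origin: centre of its underside, z up along the jar. The lid's top is 72.5 mm above it when home. Grip the body about 34 mm above the origin, any direction. May be absent (None).
- blue3_lid (a joint): How far the lid of blue3 stands proud of its home position, m: 0 = fully home, up to 0.008. It slides on the jar's neck against 8 N of friction and stays where it is left; a push down on its top seats it; it does not come off. A proud lid shows the white neck as a ring below it. Some lids may be home already.
- bisque_bowl: Bystander: unglazed pinkish bowl, 90 mm across, 42 mm high; origin under its centre.
- brush_pot: Bystander: blue pot 72 mm across and 85 mm high with brushes to 190 mm; origin under its centre.
- wood_rib: Bystander: flat wooden rib 42 x 95 x 6 mm; origin under its centre.
- palette_knife: Bystander: palette knife lying flat, 170 mm long; origin under its middle.
- clay_disc: Bystander: brown clay disc 90 mm across, 9 mm thick; origin under its centre.

How it is judged (in metres and radians):
On the way, in this order (a step that is already met when the one before it is completed fails the run):
1. The tambour is rolled open (past 1.0 rad) (value of joint tambour above 1 rad), for 0.2 s.
2. Every jar stands in the bay of its colour's tile, with its lid home (x of amber1 in the frame of tile_amber between 0.045 and 0.33 m and y of amber1 in the frame of tile_amber between -0.1 and 0.1 m and z of amber1 in the frame of tile_amber between 0.005 and 0.025 m and angle between each of amber1, amber2, amber3, blue1, blue2, blue3's own z axis and vertical below 0.15 rad and value of joint each of amber1_lid, amber2_lid, amber3_lid, blue1_lid, blue2_lid, blue3_lid below 0.0015 m and x of amber2 in the frame of tile_amber between 0.045 and 0.33 m and y of amber2 in the frame of tile_amber between -0.1 and 0.1 m and z of amber2 in the frame of tile_amber between 0.005 and 0.025 m and x of amber3 in the frame of tile_amber between 0.045 and 0.33 m and y of amber3 in the frame of tile_amber between -0.1 and 0.1 m and z of amber3 in the frame of tile_amber between 0.005 and 0.025 m and x of blue1 in the frame of tile_blue between 0.045 and 0.33 m and y of blue1 in the frame of tile_blue between -0.1 and 0.1 m and z of blue1 in the frame of tile_blue between 0.005 and 0.025 m and x of blue2 in the frame of tile_blue between 0.045 and 0.33 m and y of blue2 in the frame of tile_blue between -0.1 and 0.1 m and z of blue2 in the frame of tile_blue between 0.005 and 0.025 m and x of blue3 in the frame of tile_blue between 0.045 and 0.33 m and y of blue3 in the frame of tile_blue between -0.1 and 0.1 m and z of blue3 in the frame of tile_blue between 0.005 and 0.025 m), for 0.2 s.
At the end, for the whole second after the job is handed in: Every jar stands upright (within 0.15 rad) and at rest on the floor of the bay marked by the tile of its colour, its lid less than 1.5 mm from home, and the tambour is shut (below 0.05 rad, about 9 mm at the bar) (all of step 2 and value of joint tambour below 0.05 rad and linear speed of each of amber1, amber2, amber3, blue1, blue2, blue3 below 0.03 m/s); the robot touches nothing.
It fails at once if A bystander is shifted by more than 40 mm (distance of any of bisque_bowl, brush_pot, wood_rib, palette_knife, clay_disc from where it was at the start of the episode above 0.04 m).
Of amber1, amber2, amber3, blue1, blue2, blue3 only 3 to 5 are there at a start; the rules pass over those that are not, and their reading is None.
At some moment in a run one of amber1, amber2, amber3, blue1, blue2, blue3 may be knocked a few centimetres aside while the robot is not near it.
It also fails if it takes over 210 s, if anything falls off the work surface, if the arm or the gripper's body presses on something with over 40 N, if the wrist force passes 120 N, or if a joint passes its speed limit or range.

### The arm

A 6-joint arm with a two-finger parallel gripper is mounted at the origin on the work surface. World frame = base frame: x ahead of the robot, y to its left, z up, the work surface at z = 0. Lengths are in mm, angles in rad, forces in N, time in s.
With the tool pointing down it reaches from about 350 to 775 mm from the base axis. Payload 7.3 kg.
Tool frame: the origin (TCP) lies at the very end of the fingers, on their centre line; the grasp point (between the pads) lies 19 mm behind it; z points along the fingers, y is the line along which they close (so a half turn about z gives the same grasp; the last joint's range is limited). The gripper opens to 92 mm and grips with 3 to 60 N. Pads are 19 mm wide; open, the fingers measure 130 mm over their backs; the gripper's body (75 mm by 190 mm) begins 47 mm behind the grasp point.
Start: joints at [-1.35, 0.342, 1.524, -0, 1.275, -0.146], TCP at [188.304, -490.088, 226.741] pointing down, gripper open.
Joint ranges: [-2.53, 2.53], [-0.77, 2.02], [0.04, 2.7], [-1, 4.14], [0.28, 2.66], [-3.11, 3.11]. Speed limits (rad/s): [2.57, 2.57, 3.14, 3.14, 3.14, 3.14].

### API

Orientations are given as [roll, pitch, yaw] about the fixed x, y, z axes, in that order (R = Rz(yaw) Ry(pitch) Rx(roll)).
In Python, from plant import bot gives the robot as it stands.
- The arm moves only by the tool jog_arm, never from a script. Its argument "targets" is a list of rows, each an object with "xyz": the shift along the tool's x, y, z as a fraction of full scale, a list of three; "spin": the turn about the tool's z as a fraction of full scale. In form: [{"xyz": [x, y, z], "spin": spin}, ...]. A call has exactly 10 rows; each row shifts and turns the commanded pose from where the row before left it, along the tool's axes as they then stand; what a row does not reach is not made up. Full scale, the value 1, is 80 mm for a shift and 0.1 rad for a turn. A row lasts 1/8 s, in which the tool goes at most 62.5 mm and 10.7 degrees, less where a joint would pass 70% of its speed; a pose out of reach is approached as far as the arm can. A call with a number of a shift or a turn outside -1 to 1 is refused whole. A call with a gripper value outside its range is refused whole. "gripper" is the opening in per cent of the stroke, from 0 (shut) to 100 (fully open), set as the call begins (left out, the last holds). The fingers move at their own pace and stop on an object; the grip force is fixed at half the most. Time passes only in rows, so rows that do not move let the fingers close, or fill a call up. It gives the time, the measured TCP pose, the force, the opening and the grip force at its end, in the units of the state.
- bot.get_obs(): the state, without advancing time (a new reading comes with each control period).
- bot.capture(name): name is "scene" or "top" or "wrist"; returns the picture (420x560x3 uint8, blue, green, red); there is no depth.
- bot.get_calibration(name): a dict with "vfov" (degrees; the focal length in pixels is half the picture's height over the tangent of half this angle, whatever the lens; pixels are square), "cx", "cy" (the principal point, pixels), "eye" and "rotation" of the camera in the world. Camera axes: x right, y down, z forward; pixel columns grow to the right and rows downward; lengths in mm; the calibration is good to about 2 mm. A picture is of the moment at which its call begins: read the wrist's pose just before it. get_calibration takes no time and is no camera call; for the wrist camera it gives the pose at the moment of the call.
- bot.close_job(): hands the job in; it is judged then, once.
The state is a dict: "time": time; "joint_positions": joint angles; "dq": joint speeds; "tau": joint torques, N m; "tool_pos": TCP position; "tcp_rot": TCP orientation; "contact_force": force on the tool from outside, world axes, zero at the start; "moment": the same for the moment, N m; "grip_width": finger opening in mm; "finger_force": force on a finger pad.
Only numpy, scipy, OpenCV 4.12 (cv2) and the standard library are available. Lean on these libraries where they do the work, as an engineer would, in place of code of your own. Each camera call takes 0.05 s, during which the arm holds its last target. There are 200 camera calls.

## Working session

There is one attempt and no reset: what is moved stays moved. The work goes in short steps, Python scripts to look and compute and a tool call to move; the robot and the scene stay as the last step left them, time stands still between calls to the robot, and variables do not carry over. Pictures are saved under pics/ and viewed, at most 19 in all, crops included, and the job is handed in when it is done.

Besides the shell and the picture viewer there is one more tool, called after "Call:" by a JSON object that holds its "api" and its "payload". jog_arm: Moves the arm, as the interface text tells. Shift numbers are shares of 80 mm and turn numbers shares of 0.1 rad, none past 1 either way. Its arguments: {"type":"object","properties":{"targets":{"type":"array","items":{"type":"object","properties":{"xyz":{"type":"array","items":{"type":"number"}},"spin":{"type":"number"}}}},"gripper":{"type":"number"}},"required":["targets"]}

```bash
mkdir -p pics; ls; python3 - <<'E'
from plant import bot
import cv2,numpy as np
o=bot.get_obs();print(o)
a=bot.capture("scene");b=bot.capture("top")
cv2.imwrite("pics/s0.png",a);cv2.imwrite("pics/t0.png",cv2.resize(b,(784,588),interpolation=cv2.INTER_CUBIC))
for n in("scene","top","wrist"):print(n,bot.get_calibration(n))
E
```

```text
pics
{'time': 0.0, 'joint_positions': array([-1.35001089e+00,  3.42713807e-01,  1.52503899e+00, -9.70633849e-06,
        1.27539801e+00, -1.46016605e-01]), 'dq': array([-2.80851600e-04, -1.30464002e-03, -5.28506606e-04, -1.02488324e-03,
       -7.97323030e-05, -2.08451703e-03]), 'tau': array([ 2.51274751e-04, -4.31246924e+01, -2.44220853e+01,  7.18371361e-02,
        5.59396762e-02, -1.66115992e-04]), 'tool_pos': array([ 188.19912344, -489.66033502,  226.04192559]), 'tcp_rot': array([-3.14004972e+00, -2.17526726e-04,  3.66804703e-01]), 'contact_force': array([-0.36033633, -0.34743303,  0.14864954]), 'moment': array([-0.0183143 ,  0.00756702, -0.03291872]), 'finger_force': 0.0, 'grip_width': 91.73130570594395}
scene {'vfov': 57.894868333728375, 'cx': 282.85451200854743, 'cy': 207.37730385564015, 'eye': array([766.06126115, -53.35806325, 903.49175576]), 'rotation': array([-2.82855760e+00,  2.75102605e-03,  1.95572883e+00])}
top {'vfov': 47.26635365364001, 'cx': 280.0068730470392, 'cy': 212.44463212193037, 'eye': array([ 435.64979478, -153.58440449, 1393.49922857]), 'rotation': array([-3.07528421,  0.02808454, -1.58032144])}
wrist {'vfov': 65.74791148472245, 'cx': 286.8687476548229, 'cy': 206.552523117568, 'eye': array([ 253.67269453, -464.94910879,  384.01115944]), 'rotation': array([ 2.87672924e+00,  1.59951105e-04, -1.20354703e+00])}
```

View pics/t0.png

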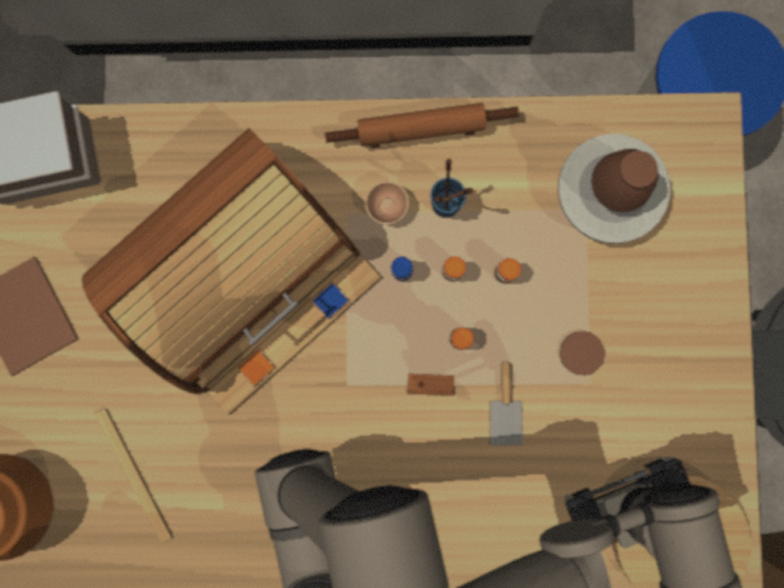

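View pics/s0.png

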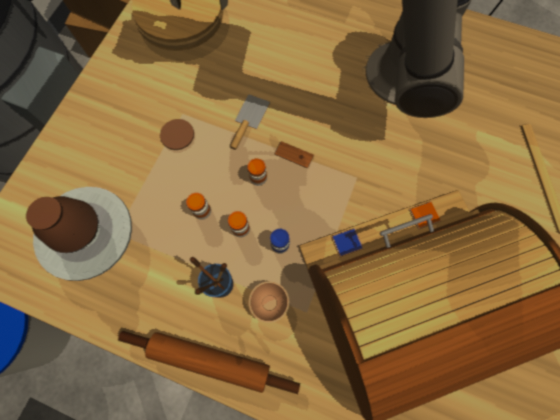

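```bash
cat > h.py <<'E'
import cv2,numpy as np
from scipy.spatial.transform import Rotation as R
from plant import bot
def cal(n):
    c=bot.get_calibration(n);f=210/np.tan(np.radians(c['vfov']/2))
    return f,c['cx'],c['cy'],np.array(c['eye']),R.from_euler('xyz',c['rotation']).as_matrix()
def pt(c,u,v,z):
    f,cx,cy,e,M=c; d=M@[(u-cx)/f,(v-cy)/f,1]; return e+d*(z-e[2])/d[2]
def proj(c,p):
    f,cx,cy,e,M=c; q=M.T@(np.array(p,float)-e); return np.array([cx+f*q[0]/q[2],cy+f*q[1]/q[2]])
def blobs(im,col,amin=25):
    h=cv2.cvtColor(im,cv2.COLOR_BGR2HSV)
    m=cv2.inRange(h,(3,200,120),(14,255,255)) if col=='amber' else cv2.inRange(h,(105,170,50),(125,255,255))
    n,l,s,ce=cv2.connectedComponentsWithStats(cv2.morphologyEx(m,cv2.MORPH_OPEN,np.ones((2,2))))
    return [(ce[i].round(1),s[i][2:5]) for i in range(1,n) if s[i][4]>=amin]
E
python3 - <<'E'
from h import *
for n,f in(("scene","pics/s0.png"),("top","pics/t0.png")):
    im=cv2.imread(f)
    if n=="top": im=cv2.resize(im,(560,420),interpolation=cv2.INTER_AREA)
    c=cal(n)
    for col in("amber","blue"):
        for ce,s in blobs(im,col): print(n,col,ce,s,pt(c,*ce,23)[:2].round(),pt(c,*ce,70)[:2].round())
c=cal("top")
for u,v,z in((248,338,88),(293,298,88),(231,412,15),(381,278,15),(200,384,68)):print(pt(c,u/1.4,v/1.4,z).round())
E
```

```text
scene amber [257.5 167.3] [ 17  16 193] [ 428. -262.] [ 446. -251.]
scene amber [196.8 202.8] [ 18  17 132] [ 571. -362.] [ 581. -346.]
scene amber [425.6 211.6] [ 28  18 279] [383. 163.] [403. 151.]
scene amber [237.9 221.6] [ 19  17 153] [ 577. -250.] [ 587. -239.]
scene amber [457.5 346.4] [ 199  114 6487] [655. 309.] [661. 290.]
scene amber [541.4 333. ] [ 37  17 123] [559. 473.] [570. 445.]
scene amber [206.2 364.2] [ 119   48 1666] [ 893. -182.] [ 886. -175.]
scene amber [390.  381.7] [11  7 28] [778. 194.] [777. 181.]
scene blue [280. 239.] [ 15  15 174] [ 578. -139.] [ 589. -135.]
scene blue [344.3 243.8] [ 18  17 197] [532.   6.] [545.   3.]
scene blue [ 11.  334.9] [  28   70 1381] [1001. -607.] [ 988. -577.]
top blue [519.4  45.7] [  89   86 4758] [1002. -812.] [ 983. -790.]
top blue [287.8 191.2] [11 12 88] [ 588. -139.] [ 583. -139.]
top blue [241.1 215.5] [ 9 11 44] [520.  -4.] [517.  -9.]
[447. 164.  88.]
[524.  76.  88.]
[296. 216.  15.]
[568. -93.  15.]
[357. 264.  68.]
```

```bash
python3 - <<'E'
import cv2,numpy as np
t=cv2.resize(cv2.imread("pics/t0.png"),(560,420),interpolation=cv2.INTER_AREA)
s=cv2.imread("pics/s0.png")
# top crop u130-290 v170-300 ; scene crop u290-490 v180-290
a=cv2.resize(t[170:300,130:290],None,fx=4,fy=4,interpolation=cv2.INTER_CUBIC)
b=cv2.resize(s[175:325,290:490],None,fx=4,fy=4,interpolation=cv2.INTER_CUBIC)
for im,(u0,v0) in((a,(130,170)),(b,(290,175))):
    for u in range(0,im.shape[1],80): cv2.putText(im,str(u0+u//4),(u,8),0,.3,(0,255,0));cv2.line(im,(u,0),(u,im.shape[0]),(0,255,0) ,1) if 0 else None
cv2.imwrite("pics/ta.png",a);cv2.imwrite("pics/sb.png",b)
E
```

```text
(no output)
```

View pics/ta.png

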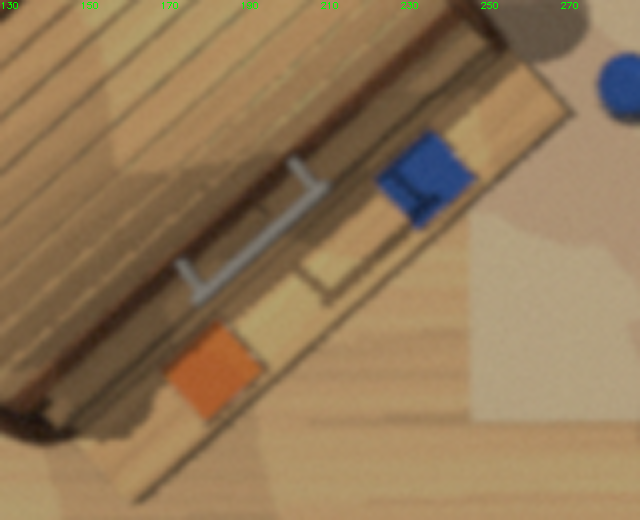

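View pics/sb.png

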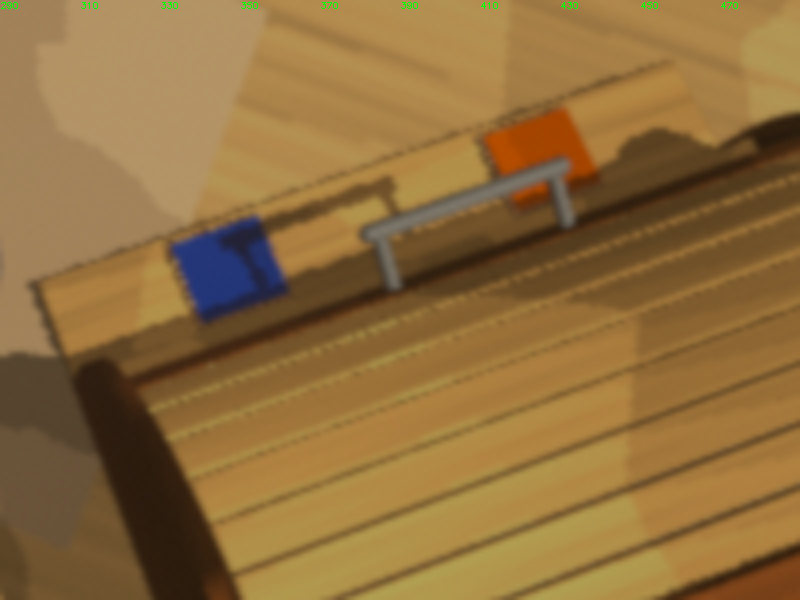

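```bash
cat >> h.py <<'E'
def und(c,u,v,k):
    f,cx,cy=c[:3]; x=(u-cx)/f;y=(v-cy)/f
    X,Y=x,y
    for _ in range(8): r=X*X+Y*Y; X,Y=x/(1+k*r),y/(1+k*r)
    return cx+f*X,cy+f*Y
def projk(c,p,k):
    f,cx,cy=c[:3]; u,v=proj(c,p); x=(u-cx)/f;y=(v-cy)/f;s=1+k*(x*x+y*y); return np.array([cx+f*x*s,cy+f*y*s])
E
python3 - <<'E'
from h import *
from scipy.optimize import least_squares
T=np.array([(199,298),(324,187),(214,370),(427,179),(137,502),(574,112)])/4+[130,170]-.4
S=np.array([(567,163),(370,235),(541,156),(231,268),(668,62),(33,286)])/4+[290,175]-.4
bx,bz=-185*np.cos(.15),60+185*np.sin(.15)
def pts(w): return [(bx,55,bz),(bx,-55,bz),(-193,102,23),(-193,-102,23),(-226,w,15),(-226,-w,15)]
ct,cs=cal("top"),cal("scene")
def W(p,q): c,s=np.cos(p[2]),np.sin(p[2]); return [p[0]+c*q[0]-s*q[1],p[1]+s*q[0]+c*q[1],q[2]]
def res(p):
    r=[]
    for i,q in enumerate(pts(p[3])):
        w=W(p,q); r+=[projk(ct,w,p[4])-T[i],projk(cs,w,p[5])-S[i]]
    return np.ravel(r)
s=least_squares(res,[600,200,.8,206,0,0]);print(s.x.round(4));print(s.fun.reshape(-1,4).round(1))
s2=least_squares(lambda p:res(np.r_[p,0,0]),[600,200,.8,206]);print(s2.x,np.abs(s2.fun).max())
kt,ks=s.x[4:]
# jars lid centre z~73
J={'b':((402,268),(280,238)),'a1':((455,267),(237.5,221)),'a2':((510,269),(196.5,203)),'a3':((462,338),(257,167))}
for n,(t,q) in J.items():
    a=und(ct,t[0]/1.4,t[1]/1.4,kt);b=und(cs,*q,ks)
    print(n,pt(ct,*a,72)[:2].round(),pt(cs,*b,72)[:2].round())
E
```

```text
[ 6.002040e+02  2.263064e+02  7.224000e-01  2.191306e+02 -4.571000e-01
 -1.279000e-01]
[[  6.2   3.8 -10.1   2.2]
 [  3.6   5.3  -4.4  -0. ]
 [ -1.8  -1.2   2.5   1.5]
 [ -4.2   0.1   4.4   0.9]
 [ -2.   -0.9   3.5  -0.2]
 [ -3.   -1.6   2.8   0.5]]
[600.99406995 223.12332639   0.73240084 210.93887316] 9.952084037480404
b [ 582. -138.] [ 587. -135.]
a1 [ 583. -243.] [ 587. -240.]
a2 [ 578. -354.] [ 583. -347.]
a3 [ 442. -255.] [ 447. -252.]
```

```bash
cat > fit.py <<'E'
from h import *
from scipy.optimize import least_squares
T=np.array([(199,298),(324,187),(214,370),(427,179),(137,502),(574,112)])/4+[130,170]-.4
S=np.array([(567,163),(370,235),(541,156),(231,268),(668,62),(33,286)])/4+[290,175]-.4
ct,cs=cal("top"),cal("scene")
def W(p,q): c,s=np.cos(p[2]),np.sin(p[2]); return [p[0]+c*q[0]-s*q[1],p[1]+s*q[0]+c*q[1],q[2]]
def res(p):
    bx,bz=-185*np.cos(p[7]),60+185*np.sin(p[7]);w=p[3];o=p[6]
    r=[]
    for i,q in enumerate([(bx,o+55,bz),(bx,o-55,bz),(-193,102,23),(-193,-102,23),(-226,w,15),(-226,-w,15)]):
        w_=W(p,q); r+=[projk(ct,w_,p[4])-T[i],projk(cs,w_,p[5])-S[i]]
    return np.ravel(r)
s=least_squares(res,[600,200,.8,206,0,0,0,.15]);print(s.x.round(4));print(s.fun.reshape(-1,4).round(1))
s=least_squares(lambda p:res(np.r_[p[:4],0,0,p[4:]]),[600,200,.8,206,0,.15]);print(s.x.round(4));print(s.fun.reshape(-1,4).round(1))
E
python3 fit.py
```

```text
[ 6.016878e+02  2.142970e+02  7.253000e-01  2.119423e+02 -8.290000e-02
 -1.940000e-02  2.590100e+00  4.479000e-01]
[[-0.   0.  -0.8  0.4]
 [-0.3 -0.2  0.7 -0.5]
 [ 0.4 -0.8 -0.3  0.4]
 [-0.2 -0.7 -0.5 -0. ]
 [-0.3  0.1  0.5 -1.1]
 [-0.7 -0.8  0.5 -1.4]]
[6.019521e+02 2.137144e+02 7.266000e-01 2.107608e+02 2.902100e+00
 4.464000e-01]
[[-0.2  0.1 -0.7  0.4]
 [-0.2 -0.3  0.5 -0.5]
 [ 0.3 -0.7 -0.3  0.4]
 [ 0.1 -0.9 -0.8  0.1]
 [-0.5  0.3  0.4 -1.1]
 [-0.8 -0.8  0.7 -1.4]]
```

```bash
cat >> h.py <<'E'
SX,SY,SA=602.,214.,.726
def sw(x,y,z): c,s=np.cos(SA),np.sin(SA); return np.array([SX+c*x-s*y,SY+s*x+c*y,z])
def ws(p): c,s=np.cos(SA),np.sin(SA); d=np.array(p[:2])-[SX,SY]; return np.array([c*d[0]+s*d[1],-s*d[0]+c*d[1],p[2]])
def plan(wps):
    "wps: (xyz world, yaw, nrows); prints rows from the measured pose"
    o=bot.get_obs();p=np.array(o['tool_pos']);y=o['tcp_rot'][2];print('at',p.round(1),'yaw',round(y,3),'F',o['contact_force'].round(1),'w',round(o['grip_width'],1),'t',round(o['time'],1))
    rows=[]
    for q,yw,n in wps:
        dp=(np.array(q)-p)/n; dy=(yw-y+np.pi)%(2*np.pi)-np.pi if abs(yw-y)<=np.pi else yw-y
        for i in range(n):
            c,s=np.cos(y),np.sin(y)
            # tool x=(c,s,0) y=(s,-c,0) z=(0,0,-1)
            sh=np.array([c*dp[0]+s*dp[1],s*dp[0]-c*dp[1],-dp[2]])/80; sp=-dy/n/.1
            sh=sh.round(3);sp=round(sp,2);rows.append('{"xyz":[%g,%g,%g],"spin":%g}'%(*sh,sp))
            d=sh*80; p=p+[c*d[0]+s*d[1],s*d[0]-c*d[1],-d[2]]; y-=sp*.1
    print(len(rows),'rows');print('['+','.join(rows)+']')
E
python3 - <<'E'
from h import *
A=sw(-225,3,240);print(A)
plan([((188,-490,250),.367,1),(A,.726,14)])
E
```

```text
[431.74526888  66.8696954  240.        ]
at [ 188.2 -489.7  226.1] yaw 0.367 F [-0.3 -1.  -0.5] w 92.0 t 0.1
15 rows
[{"xyz":[-0.004,0.002,-0.298],"spin":-0},{"xyz":[0.381,-0.386,0.009],"spin":-0.26},{"xyz":[0.391,-0.376,0.009],"spin":-0.26},{"xyz":[0.401,-0.366,0.009],"spin":-0.26},{"xyz":[0.41,-0.355,0.009],"spin":-0.26},{"xyz":[0.42,-0.344,0.009],"spin":-0.26},{"xyz":[0.428,-0.333,0.009],"spin":-0.26},{"xyz":[0.437,-0.322,0.009],"spin":-0.26},{"xyz":[0.445,-0.311,0.009],"spin":-0.26},{"xyz":[0.453,-0.299,0.009],"spin":-0.26},{"xyz":[0.461,-0.287,0.009],"spin":-0.26},{"xyz":[0.468,-0.275,0.009],"spin":-0.26},{"xyz":[0.475,-0.263,0.009],"spin":-0.26},{"xyz":[0.482,-0.25,0.009],"spin":-0.26},{"xyz":[0.488,-0.238,0.009],"spin":-0.26}]
```

Call:
{"api": "jog_arm", "payload": {"targets": [{"xyz": [0, 0, -0.3], "spin": 0}, {"xyz": [0.38, -0.39, 0], "spin": -0.26}, {"xyz": [0.39, -0.38, 0], "spin": -0.26}, {"xyz": [0.4, -0.37, 0], "spin": -0.26}, {"xyz": [0.41, -0.355, 0], "spin": -0.26}, {"xyz": [0.42, -0.345, 0], "spin": -0.26}, {"xyz": [0.43, -0.335, 0], "spin": -0.26}, {"xyz": [0.44, -0.32, 0], "spin": -0.26}, {"xyz": [0.445, -0.31, 0], "spin": -0.26}, {"xyz": [0.455, -0.3, 0], "spin": -0.26}], "gripper": 0}}

```text
time: 1.35
tool_pos: [345.0, -129.6, 250.6]
tcp_rot: [3.142, 0.0, 0.601]
contact_force: [0.3, -0.6, 0.1]
grip_width: 0.7
finger_force: 0.0
```

```bash
python3 - <<'E'
from h import *
plan([(sw(-225,3,220),.726,5),(sw(-215,3,130),.726,3),(sw(-186,3,126),.726,2)])
E
```

```text
at [ 345.  -129.6  250.6] yaw 0.601 F [ 0.3 -0.6  0.1] w 0.7 t 1.4
10 rows
[{"xyz":[0.457,-0.282,0.077],"spin":-0.25},{"xyz":[0.464,-0.271,0.077],"spin":-0.25},{"xyz":[0.47,-0.259,0.077],"spin":-0.25},{"xyz":[0.477,-0.247,0.077],"spin":-0.25},{"xyz":[0.483,-0.235,0.077],"spin":-0.25},{"xyz":[0.041,-0,0.374],"spin":0},{"xyz":[0.041,-0,0.374],"spin":0},{"xyz":[0.041,-0,0.374],"spin":0},{"xyz":[0.182,-0.001,0.025],"spin":0},{"xyz":[0.182,-0.001,0.025],"spin":0}]
```

Call:
{"api": "jog_arm", "payload": {"targets": [{"xyz": [0.457, -0.282, 0.077], "spin": -0.25}, {"xyz": [0.464, -0.27, 0.077], "spin": -0.25}, {"xyz": [0.47, -0.26, 0.077], "spin": -0.25}, {"xyz": [0.477, -0.247, 0.077], "spin": -0.25}, {"xyz": [0.483, -0.235, 0.077], "spin": -0.25}, {"xyz": [0.04, 0, 0.374], "spin": 0}, {"xyz": [0.04, 0, 0.374], "spin": 0}, {"xyz": [0.04, 0, 0.374], "spin": 0}, {"xyz": [0.18, 0, 0.025], "spin": 0}, {"xyz": [0.18, 0, 0.025], "spin": 0}]}}

```text
time: 2.6
tool_pos: [462.0, 91.6, 127.0]
tcp_rot: [3.141, -0.001, 0.726]
contact_force: [1.0, 0.0, -0.7]
grip_width: 0.7
finger_force: 0.0
```

```bash
python3 - <<'E'
from h import *
cv2.imwrite("pics/w1.png",bot.capture("wrist"))
c=cal("wrist")
for th in (.15,.3,.45): print(th,[proj(c,sw(-185*np.cos(th),s,60+185*np.sin(th))).round() for s in(-55,55)])
b=lambda th:sw(-185*np.cos(th)-14.5+2,3,60+185*np.sin(th)-14)
plan([(b(.45+.13*i),.726,1) for i in range(11)])
E
```

```text
0.15 [array([374., 229.]), array([202., 229.])]
0.3 [array([387., 234.]), array([189., 235.])]
0.45 [array([405., 233.]), array([172., 233.])]
at [463.5  92.4 127.1] yaw 0.726 F [ 1.3 -0.3  0.2] w 0.2 t 2.6
11 rows
[{"xyz":[0.065,-0.025,0.008],"spin":-0},{"xyz":[0.148,0,-0.261],"spin":-0},{"xyz":[0.18,0,-0.24],"spin":-0},{"xyz":[0.211,-0,-0.215],"spin":-0},{"xyz":[0.236,-0,-0.186],"spin":-0},{"xyz":[0.258,-0,-0.153],"spin":-0},{"xyz":[0.276,-0,-0.119],"spin":-0},{"xyz":[0.289,-0,-0.081],"spin":-0},{"xyz":[0.297,-0,-0.044],"spin":-0},{"xyz":[0.301,-0,-0.005],"spin":-0},{"xyz":[0.298,-0,0.034],"spin":-0}]
```

View pics/w1.png

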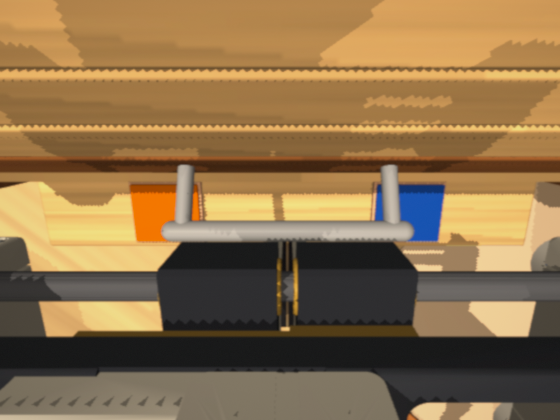

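Call:
{"api": "jog_arm", "payload": {"targets": [{"xyz": [0.065, -0.02, 0.0], "spin": 0}, {"xyz": [0.15, 0, -0.26], "spin": 0}, {"xyz": [0.18, 0, -0.24], "spin": 0}, {"xyz": [0.21, 0, -0.215], "spin": 0}, {"xyz": [0.236, 0, -0.186], "spin": 0}, {"xyz": [0.258, 0, -0.153], "spin": 0}, {"xyz": [0.276, 0, -0.12], "spin": 0}, {"xyz": [0.29, 0, -0.08], "spin": 0}, {"xyz": [0.297, 0, -0.044], "spin": 0}, {"xyz": [0.3, 0, -0.005], "spin": 0}]}}

```text
time: 3.9
tool_pos: [595.4, 212.7, 231.9]
tcp_rot: [3.14, -0.001, 0.726]
contact_force: [-0.3, -0.5, 0.6]
grip_width: 0.5
finger_force: 0.5
```

```bash
python3 - <<'E'
from h import *
print(ws(bot.get_obs()['tool_pos']))
cv2.imwrite("pics/w2.png",cv2.resize(np.hstack([bot.capture("wrist"),bot.capture("scene")]),(800,300)))
b=lambda th:sw(-185*np.cos(th)-14.5+3,3,60+185*np.sin(th)-14)
plan([(b(1.76),.726,1)])
E
```

```text
[ -5.84504837   3.40191768 231.86601099]
at [595.8 213.5 230.8] yaw 0.727 F [ 0.1 -0.5 -0.6] w 0.4 t 4.0
1 rows
[{"xyz":[0.354,0.009,0.039],"spin":0.01}]
```

View pics/w2.png

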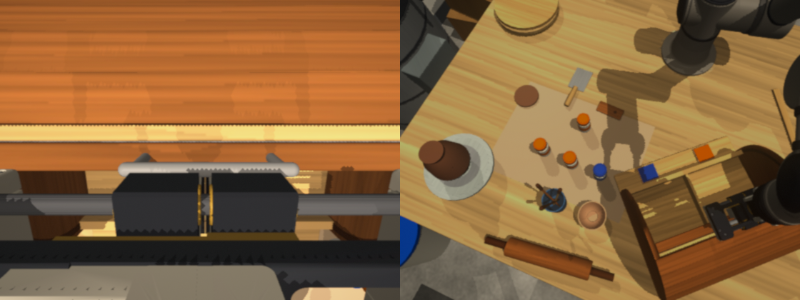

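Call:
{"api": "jog_arm", "payload": {"targets": [{"xyz": [0.18, 0, 0.02], "spin": 0}, {"xyz": [0.18, 0, 0.02], "spin": 0}, {"xyz": [0.04, 0, 0.0], "spin": 0}, {"xyz": [0, 0, 0], "spin": 0}, {"xyz": [-0.3, 0, -0.2], "spin": 0}, {"xyz": [-0.5, 0, -0.4], "spin": 0}, {"xyz": [-0.5, 0.3, 0], "spin": 0.5}, {"xyz": [-0.4, 0.5, 0], "spin": 1}, {"xyz": [-0.4, 0.5, 0], "spin": 1}, {"xyz": [-0.4, 0.5, 0], "spin": 1}]}}

```text
time: 5.25
tool_pos: [540.7, -7.7, 275.7]
tcp_rot: [3.141, -0.0, 0.373]
contact_force: [0.2, 0.5, -1.0]
grip_width: 0.3
finger_force: 0.0
```

```bash
python3 - <<'E'
from h import *
plan([((460,-210,300),.0,8)])
E
```

```text
at [540.7  -7.7 275.7] yaw 0.373 F [ 0.2  0.5 -1. ] w 0.3 t 5.2
8 rows
[{"xyz":[-0.232,0.249,-0.038],"spin":0.47},{"xyz":[-0.22,0.259,-0.038],"spin":0.47},{"xyz":[-0.208,0.269,-0.038],"spin":0.47},{"xyz":[-0.195,0.279,-0.038],"spin":0.47},{"xyz":[-0.182,0.288,-0.038],"spin":0.47},{"xyz":[-0.168,0.296,-0.038],"spin":0.47},{"xyz":[-0.154,0.303,-0.038],"spin":0.47},{"xyz":[-0.14,0.31,-0.038],"spin":0.47}]
```

Call:
{"api": "jog_arm", "payload": {"targets": [{"xyz": [-0.23, 0.25, -0.04], "spin": 0.47}, {"xyz": [-0.22, 0.26, -0.04], "spin": 0.47}, {"xyz": [-0.21, 0.27, -0.04], "spin": 0.47}, {"xyz": [-0.195, 0.28, -0.04], "spin": 0.47}, {"xyz": [-0.18, 0.29, -0.04], "spin": 0.47}, {"xyz": [-0.17, 0.295, -0.04], "spin": 0.47}, {"xyz": [-0.155, 0.3, -0.04], "spin": 0.47}, {"xyz": [-0.14, 0.31, -0.04], "spin": 0.47}, {"xyz": [0, 0, 0], "spin": 0}, {"xyz": [0, 0, 0], "spin": 0}]}}

```text
time: 6.5
tool_pos: [461.5, -208.0, 301.0]
tcp_rot: [-3.141, -0.0, 0.0]
contact_force: [-0.3, 0.3, -0.0]
grip_width: 0.5
finger_force: 0.0
```

```bash
python3 - <<'E'
from h import *
c=cal("wrist");im=bot.capture("wrist");cv2.imwrite("pics/w3.png",im)
for col in("amber","blue"):
    for ce,s in blobs(im,col): print(col,ce,s,pt(c,*ce,74)[:2].round())
print(bot.get_obs()['tool_pos'],c[3])
s=bot.capture("scene");cv2.imwrite("pics/s3.png",cv2.resize(s[120:320,180:560],(760,400),interpolation=cv2.INTER_CUBIC))
E
```

```text
amber [324.7  75.6] [ 34  41 304] [ 578. -251.]
amber [414.8  74.8] [ 39  42 618] [ 578. -350.]
amber [325.3 191.3] [ 34  34 432] [ 447. -255.]
amber [ 25.4 222.8] [  51   47 1255] [406. 116.]
blue [224.1  68.7] [  37   40 1170] [ 585. -140.]
blue [120.4 124.7] [  53   54 1511] [525. -18.]
[ 461.71757077 -207.82764515  300.91879265] [ 531.54713023 -208.2600966   458.90433675]
```

View pics/w3.png

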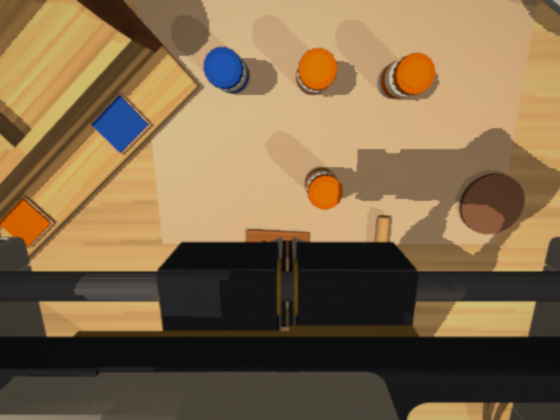

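View pics/s3.png

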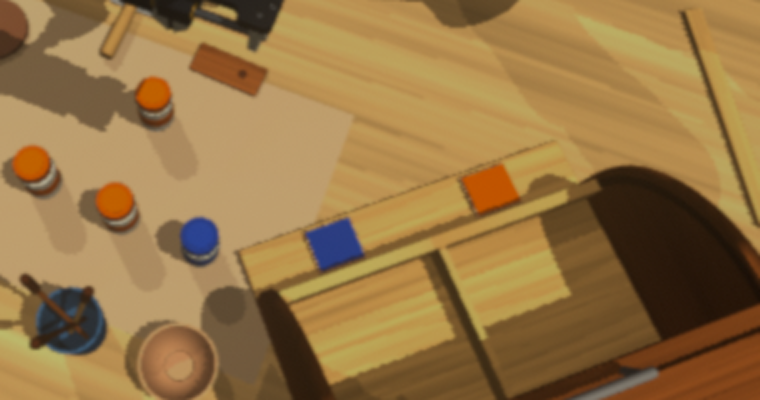

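```bash
python3 - <<'E'
from h import *
c=cal("wrist")
for n,u,v in(('b',223,68),('a1',318,68),('a2',415,74),('a3',324,192)):
    print(n,pt(c,u,v,76)[:2].round(1))
a3=np.array((446,-254));a1=np.array((586,-243))
P=lambda a,z:(a[0],a[1],z)
plan([(P(a3,110),0,6),(P(a3,82),0,1),(P(a3,71.5),0,2),(P(a3,71.5),0,1)])
E
```

```text
b [ 585.2 -138.4]
a1 [ 585.3 -242.3]
a2 [ 579.4 -349.1]
a3 [ 446.5 -253.2]
at [ 461.8 -207.8  300.9] yaw 0.001 F [ 0.4  0.  -0. ] w 0.6 t 6.6
10 rows
[{"xyz":[-0.033,0.096,0.398],"spin":0},{"xyz":[-0.033,0.096,0.398],"spin":0},{"xyz":[-0.033,0.096,0.398],"spin":0},{"xyz":[-0.033,0.096,0.398],"spin":0},{"xyz":[-0.033,0.096,0.398],"spin":0},{"xyz":[-0.033,0.096,0.398],"spin":0},{"xyz":[-0.001,0.002,0.348],"spin":0.01},{"xyz":[0,-0,0.066],"spin":0},{"xyz":[0,-0,0.066],"spin":0},{"xyz":[0,-0,-0.001],"spin":0}]
```

Call:
{"api": "jog_arm", "payload": {"targets": [{"xyz": [-0.033, 0.096, 0.398], "spin": 0}, {"xyz": [-0.033, 0.096, 0.398], "spin": 0}, {"xyz": [-0.033, 0.096, 0.398], "spin": 0}, {"xyz": [-0.033, 0.096, 0.398], "spin": 0}, {"xyz": [-0.033, 0.096, 0.398], "spin": 0}, {"xyz": [-0.033, 0.096, 0.398], "spin": 0}, {"xyz": [0, 0, 0.35], "spin": 0}, {"xyz": [0, 0, 0.066], "spin": 0}, {"xyz": [0, 0, 0.066], "spin": 0}, {"xyz": [0, 0, 0], "spin": 0}]}}

```text
time: 7.85
tool_pos: [446.9, -254.8, 72.9]
tcp_rot: [3.14, -0.002, 0.001]
contact_force: [-0.8, 1.9, 4.4]
grip_width: 0.8
finger_force: 2.0
```

```bash
python3 - <<'E'
from h import *
a3=np.array((446,-254));a1=np.array((585,-243))
P=lambda a,z:(a[0],a[1],z)
plan([(P(a3,115),0,2),(P(a1,100),0,4),(P(a1,82),0,1),(P(a1,71.5),0,2),(P(a1,71.5),0,1)])
E
```

```text
at [ 446.9 -254.8   72.9] yaw 0.001 F [-0.8  1.9  4.4] w 0.8 t 7.8
10 rows
[{"xyz":[-0.006,-0.005,-0.263],"spin":0},{"xyz":[-0.006,-0.005,-0.263],"spin":0},{"xyz":[0.435,-0.034,0.047],"spin":0},{"xyz":[0.435,-0.034,0.047],"spin":0},{"xyz":[0.435,-0.034,0.047],"spin":0},{"xyz":[0.435,-0.034,0.047],"spin":0},{"xyz":[-0.002,-0.001,0.224],"spin":0.01},{"xyz":[0,0,0.066],"spin":-0},{"xyz":[0,0,0.066],"spin":-0},{"xyz":[0,0,-0.001],"spin":-0}]
```

Call:
{"api": "jog_arm", "payload": {"targets": [{"xyz": [0, 0, 0.025], "spin": 0}, {"xyz": [0, 0, 0.025], "spin": 0}, {"xyz": [0, 0, 0], "spin": 0}, {"xyz": [0, 0, 0], "spin": 0}, {"xyz": [0, 0, 0], "spin": 0}, {"xyz": [0, 0, 0], "spin": 0}, {"xyz": [0, 0, 0], "spin": 0}, {"xyz": [0, 0, 0], "spin": 0}, {"xyz": [0, 0, 0], "spin": 0}, {"xyz": [0, 0, 0], "spin": 0}]}}

```text
time: 9.1
tool_pos: [447.8, -255.5, 72.5]
tcp_rot: [3.137, -0.006, 0.001]
contact_force: [-7.5, 6.5, 35.8]
grip_width: 0.3
finger_force: 18.0
```

Call:
{"api": "jog_arm", "payload": {"targets": [{"xyz": [0, 0, -0.3], "spin": 0}, {"xyz": [0, 0, -0.3], "spin": 0}, {"xyz": [0.433, -0.035, 0.05], "spin": 0}, {"xyz": [0.433, -0.035, 0.05], "spin": 0}, {"xyz": [0.433, -0.035, 0.05], "spin": 0}, {"xyz": [0.433, -0.035, 0.05], "spin": 0}, {"xyz": [0, 0, 0.21], "spin": 0}, {"xyz": [0, 0, 0.08], "spin": 0}, {"xyz": [0, 0, 0.08], "spin": 0}, {"xyz": [0, 0, 0], "spin": 0}]}}

```text
time: 10.35
tool_pos: [584.6, -243.7, 72.8]
tcp_rot: [3.141, -0.003, -0.001]
contact_force: [-2.7, 4.1, 14.3]
grip_width: 0.4
finger_force: 7.6
```

Call:
{"api": "jog_arm", "payload": {"targets": [{"xyz": [0, 0, 0.012], "spin": 0}, {"xyz": [0, 0, 0], "spin": 0}, {"xyz": [0, 0, 0], "spin": 0}, {"xyz": [0, 0, 0], "spin": 0}, {"xyz": [0, 0, 0], "spin": 0}, {"xyz": [0, 0, 0], "spin": 0}, {"xyz": [0, 0, 0], "spin": 0}, {"xyz": [0, 0, 0], "spin": 0}, {"xyz": [0, 0, 0], "spin": 0}, {"xyz": [0, 0, 0], "spin": 0}]}}

```text
time: 11.6
tool_pos: [584.8, -243.8, 72.7]
tcp_rot: [3.14, -0.004, -0.001]
contact_force: [-2.7, 5.0, 20.6]
grip_width: 0.7
finger_force: 10.0
```

Call:
{"api": "jog_arm", "payload": {"targets": [{"xyz": [0, 0, -0.25], "spin": 0}, {"xyz": [0, 0, -0.25], "spin": 0}, {"xyz": [0, -0.433, 0], "spin": 0}, {"xyz": [0, -0.433, 0], "spin": 0}, {"xyz": [0, -0.433, 0], "spin": 0}, {"xyz": [0, 0, 0.34], "spin": 0}, {"xyz": [0, 0, 0.08], "spin": 0}, {"xyz": [0, 0, 0.09], "spin": 0}, {"xyz": [0, 0, 0], "spin": 0}, {"xyz": [0, 0, 0], "spin": 0}]}}

```text
time: 12.85
tool_pos: [585.0, -140.5, 73.1]
tcp_rot: [3.14, -0.004, -0.001]
contact_force: [-8.3, 3.8, 29.1]
grip_width: 0.3
finger_force: 14.8
```

```bash
python3 - <<'E'
from h import *
o=bot.get_obs()
p=o['tool_pos'];a2=(579.4,-349.5)
plan([((p[0],p[1],110),0,2),((*a2,100),0,5),((*a2,82),0,1),((*a2,69),0,2)])
E
```

```text
at [ 585.  -140.5   73.1] yaw -0.001 F [-8.3  3.8 29.1] w 0.3 t 12.8
10 rows
[{"xyz":[0,-0,-0.231],"spin":-0.01},{"xyz":[0,-0,-0.231],"spin":-0.01},{"xyz":[-0.014,0.522,0.025],"spin":0},{"xyz":[-0.014,0.522,0.025],"spin":0},{"xyz":[-0.014,0.522,0.025],"spin":0},{"xyz":[-0.014,0.522,0.025],"spin":0},{"xyz":[-0.014,0.522,0.025],"spin":0},{"xyz":[-0.002,0.002,0.226],"spin":0.01},{"xyz":[-0,0,0.081],"spin":-0},{"xyz":[-0,0,0.081],"spin":-0}]
```

Call:
{"api": "jog_arm", "payload": {"targets": [{"xyz": [0, 0, -0.26], "spin": 0}, {"xyz": [0, 0, -0.26], "spin": 0}, {"xyz": [-0.014, 0.522, 0.025], "spin": 0}, {"xyz": [-0.014, 0.522, 0.025], "spin": 0}, {"xyz": [-0.014, 0.522, 0.025], "spin": 0}, {"xyz": [-0.014, 0.522, 0.025], "spin": 0}, {"xyz": [-0.014, 0.522, 0.025], "spin": 0}, {"xyz": [0, 0, 0.22], "spin": 0}, {"xyz": [0, 0, 0.09], "spin": 0}, {"xyz": [0, 0, 0.09], "spin": 0}]}}

```text
time: 14.1
tool_pos: [579.3, -350.5, 72.5]
tcp_rot: [3.135, -0.003, 0.001]
contact_force: [-15.3, 0.3, 50.5]
grip_width: 0.7
finger_force: 25.4
```

Call:
{"api": "jog_arm", "payload": {"targets": [{"xyz": [0, 0, 0.01], "spin": 0}, {"xyz": [0, 0, 0], "spin": 0}, {"xyz": [0, 0, 0], "spin": 0}, {"xyz": [0, 0, -0.3], "spin": 0}, {"xyz": [0, 0, -0.4], "spin": 0}, {"xyz": [0, 0, -0.4], "spin": 0}, {"xyz": [-0.3, -0.3, -0.4], "spin": 0}, {"xyz": [-0.4, -0.3, -0.4], "spin": 0}, {"xyz": [-0.4, -0.3, -0.4], "spin": 0}, {"xyz": [-0.4, -0.3, -0.2], "spin": 0}]}}

```text
time: 15.35
tool_pos: [458.0, -250.4, 268.2]
tcp_rot: [3.141, -0.001, 0.001]
contact_force: [-0.6, 0.4, 0.5]
grip_width: 0.3
finger_force: 0.0
```

```bash
python3 - <<'E'
from h import *
c=cal("wrist");im=bot.capture("wrist");cv2.imwrite("pics/w4.png",im)
for col in("amber","blue"):
    for ce,s in blobs(im,col,150): print(col,ce,s,pt(c,*ce,72)[:2].round())
print(bot.get_obs()['tool_pos'],c[3])
E
```

```text
amber [383.9  68.4] [ 42  45 676] [ 578. -349.]
amber [289.6  72.8] [ 31  34 232] [ 573. -254.]
amber [267.  191.5] [ 37  37 485] [ 450. -229.]
blue [176.9  60.7] [  43   44 1472] [ 584. -140.]
blue [ 70.9 122.1] [  57   59 1794] [524. -24.]
[ 455.35137204 -247.87052576  270.00087793] [ 527.89559958 -250.37086034  426.18804726]
```

View pics/w4.png

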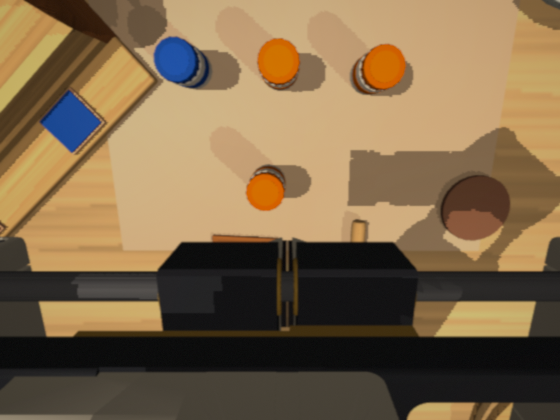

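```bash
python3 - <<'E'
from h import *
j=(449.5,-228.5)
plan([((*j,130),-.845,9),((*j,100),-.845,1),((*j,15),-.845,3)])
E
```

```text
at [ 455.4 -247.9  270. ] yaw 0.002 F [0.6 1.3 1.7] w 0.5 t 15.4
13 rows
[{"xyz":[-0.008,-0.027,0.194],"spin":0.94},{"xyz":[-0.011,-0.026,0.194],"spin":0.94},{"xyz":[-0.013,-0.025,0.194],"spin":0.94},{"xyz":[-0.015,-0.024,0.194],"spin":0.94},{"xyz":[-0.017,-0.022,0.194],"spin":0.94},{"xyz":[-0.019,-0.02,0.194],"spin":0.94},{"xyz":[-0.021,-0.018,0.194],"spin":0.94},{"xyz":[-0.023,-0.016,0.194],"spin":0.94},{"xyz":[-0.024,-0.014,0.194],"spin":0.94},{"xyz":[-0.001,-0.001,0.379],"spin":0.01},{"xyz":[-0,0,0.354],"spin":0},{"xyz":[-0,0,0.354],"spin":0},{"xyz":[-0,0,0.354],"spin":0}]
```

Call:
{"api": "jog_arm", "payload": {"targets": [{"xyz": [-0.01, -0.027, 0.194], "spin": 0.94}, {"xyz": [-0.01, -0.026, 0.194], "spin": 0.94}, {"xyz": [-0.013, -0.025, 0.194], "spin": 0.94}, {"xyz": [-0.015, -0.024, 0.194], "spin": 0.94}, {"xyz": [-0.017, -0.022, 0.194], "spin": 0.94}, {"xyz": [-0.02, -0.02, 0.194], "spin": 0.94}, {"xyz": [-0.02, -0.018, 0.194], "spin": 0.94}, {"xyz": [-0.023, -0.016, 0.194], "spin": 0.94}, {"xyz": [-0.024, -0.014, 0.194], "spin": 0.94}, {"xyz": [0, 0, 0], "spin": 0}], "gripper": 100}}

```text
time: 16.65
tool_pos: [452.1, -231.4, 125.9]
tcp_rot: [3.141, 0.003, -0.844]
contact_force: [-0.9, -0.3, -0.1]
grip_width: 91.0
finger_force: 0.0
```

```bash
python3 - <<'E'
from h import *
c=cal("wrist");im=bot.capture("wrist");cv2.imwrite("pics/w5.png",im)
for col in("amber","blue"):
    for ce,s in blobs(im,col,150): print(col,ce,s,pt(c,*ce,72)[:2].round())
j=(449.5,-228.5)
plan([((*j,15),-.845,4)])
E
```

```text
amber [137.6  74.8] [  70   74 1901] [ 583. -243.]
amber [283.1 232.4] [  60   57 1585] [ 450. -226.]
blue [104.2 172.7] [ 34  33 404] [ 565. -179.]
blue [ 48.5 196.9] [  74   61 3312] [ 584. -141.]
at [ 452.8 -232.1  126.7] yaw -0.843 F [ 0.1 -0.1 -0. ] w 91.5 t 16.7
4 rows
[{"xyz":[-0.015,0,0.349],"spin":0},{"xyz":[-0.015,0,0.349],"spin":0},{"xyz":[-0.015,0,0.349],"spin":0},{"xyz":[-0.015,0,0.349],"spin":0}]
```

View pics/w5.png

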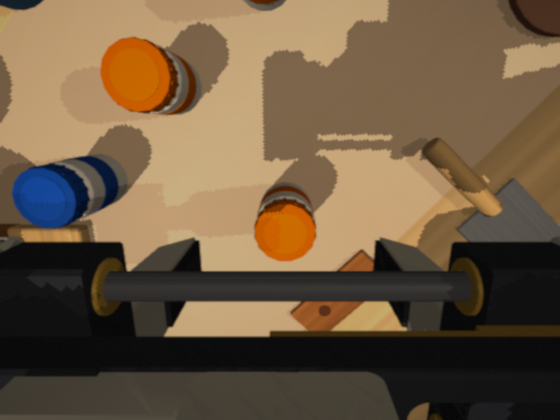

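Call:
{"api": "jog_arm", "payload": {"targets": [{"xyz": [-0.035, -0.01, 0.25], "spin": 0}, {"xyz": [-0.035, -0.01, 0.25], "spin": 0}, {"xyz": [0, 0, 0.3], "spin": 0}, {"xyz": [0, 0, 0.3], "spin": 0}, {"xyz": [0, 0, 0.2], "spin": 0}, {"xyz": [0, 0, 0.1], "spin": 0}, {"xyz": [0, 0, 0], "spin": 0}, {"xyz": [0, 0, 0], "spin": 0}, {"xyz": [0, 0, 0], "spin": 0}, {"xyz": [0, 0, 0], "spin": 0}]}}

```text
time: 17.95
tool_pos: [450.8, -228.0, 15.3]
tcp_rot: [-3.141, -0.001, -0.846]
contact_force: [-0.2, -0.8, -0.3]
grip_width: 91.7
finger_force: 0.0
```

Call:
{"api": "jog_arm", "payload": {"targets": [{"xyz": [0, 0, 0], "spin": 0}, {"xyz": [0, 0, 0], "spin": 0}, {"xyz": [0, 0, 0], "spin": 0}, {"xyz": [0, 0, 0], "spin": 0}, {"xyz": [0, 0, 0], "spin": 0}, {"xyz": [0, 0, 0], "spin": 0}, {"xyz": [0, 0, -0.1], "spin": 0}, {"xyz": [0, 0, -0.3], "spin": 0}, {"xyz": [0, 0, -0.5], "spin": 0}, {"xyz": [0, 0, -0.5], "spin": 0}], "gripper": 40}}

```text
time: 19.2
tool_pos: [450.2, -227.6, 128.2]
tcp_rot: [3.141, 0.001, -0.846]
contact_force: [0.3, -0.9, -2.0]
grip_width: 44.4
finger_force: 30.0
```

```bash
python3 - <<'E'
from h import *
print(sw(-96,155,0),sw(-96,100,0))
plan([(sw(-150,100,200),-.845,8),(sw(-96,155,160),-.845,3),(sw(-96,155,60),-.845,4),(sw(-96,155,46),-.845,2)])
E
```

```text
[427.3057928  266.18173982   0.        ] [463.81939137 225.05076464   0.        ]
at [ 450.2 -227.6  128.2] yaw -0.846 F [ 0.3 -0.9 -2. ] w 44.4 t 19.2
17 rows
[{"xyz":[-0.515,-0.4,-0.112],"spin":-0},{"xyz":[-0.515,-0.4,-0.112],"spin":-0},{"xyz":[-0.515,-0.4,-0.112],"spin":-0},{"xyz":[-0.515,-0.4,-0.112],"spin":-0},{"xyz":[-0.515,-0.4,-0.112],"spin":-0},{"xyz":[-0.515,-0.4,-0.112],"spin":-0},{"xyz":[-0.515,-0.4,-0.112],"spin":-0},{"xyz":[-0.515,-0.4,-0.112],"spin":-0},{"xyz":[-0.23,-0.226,0.166],"spin":-0},{"xyz":[-0.23,-0.226,0.166],"spin":-0},{"xyz":[-0.23,-0.226,0.166],"spin":-0},{"xyz":[-0,0,0.313],"spin":-0},{"xyz":[-0,0,0.313],"spin":-0},{"xyz":[-0,0,0.313],"spin":-0},{"xyz":[-0,0,0.313],"spin":-0},{"xyz":[-0,0,0.087],"spin":-0.01},{"xyz":[-0,0,0.087],"spin":-0.01}]
```

Call:
{"api": "jog_arm", "payload": {"targets": [{"xyz": [-0.515, -0.4, -0.112], "spin": 0}, {"xyz": [-0.515, -0.4, -0.112], "spin": 0}, {"xyz": [-0.515, -0.4, -0.112], "spin": 0}, {"xyz": [-0.515, -0.4, -0.112], "spin": 0}, {"xyz": [-0.515, -0.4, -0.112], "spin": 0}, {"xyz": [-0.515, -0.4, -0.112], "spin": 0}, {"xyz": [-0.515, -0.4, -0.112], "spin": 0}, {"xyz": [-0.515, -0.4, -0.112], "spin": 0}, {"xyz": [-0.34, -0.34, 0.1], "spin": 0}, {"xyz": [-0.34, -0.34, 0.1], "spin": 0}]}}

```text
time: 20.45
tool_pos: [428.0, 266.8, 182.9]
tcp_rot: [-3.141, -0.0, -0.845]
contact_force: [-0.2, -0.6, -2.3]
grip_width: 44.6
finger_force: 30.0
```

```bash
python3 - <<'E'
from h import *
c=cal("wrist");im=bot.capture("wrist");cv2.imwrite("pics/w6.png",im)
print(ws(bot.get_obs()['tool_pos']))
for n,q in dict(sill_l=(-143,200,68),sill_part=(-143,0,68),part=(-143,4,65),part2=(0,4,65),floorcorner=(-143,196,30),tb=(-193,-102,23)).items(): print(n,proj(c,sw(*q)).round())
plan([(sw(-96,155,160),-.845,1),(sw(-96,155,70),-.845,4),(sw(-96,155,46),-.845,4)])
E
```

```text
[-92.84438927 157.84845052 181.74332105]
sill_l [339. 251.]
sill_part [351.   1.]
part [350.   8.]
part2 [160.   8.]
floorcorner [334. 233.]
tb [ 409. -125.]
at [427.8 270.4 181.7] yaw -0.845 F [-1.2  2.2 -3.6] w 44.6 t 20.5
9 rows
[{"xyz":[0.036,0.039,0.272],"spin":0},{"xyz":[-0,0,0.281],"spin":0},{"xyz":[-0,0,0.281],"spin":0},{"xyz":[-0,0,0.281],"spin":0},{"xyz":[-0,0,0.281],"spin":0},{"xyz":[-0,0,0.075],"spin":0},{"xyz":[-0,0,0.075],"spin":0},{"xyz":[-0,0,0.075],"spin":0},{"xyz":[-0,0,0.075],"spin":0}]
```

View pics/w6.png

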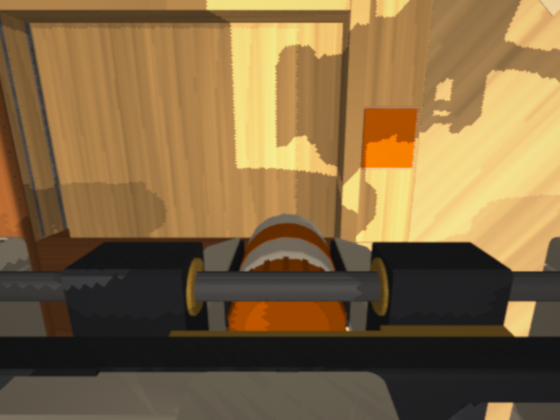

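Call:
{"api": "jog_arm", "payload": {"targets": [{"xyz": [0, 0, 0], "spin": 0}, {"xyz": [0, 0, 0.15], "spin": 0}, {"xyz": [0, 0, 0.3], "spin": 0}, {"xyz": [0, 0, 0.3], "spin": 0}, {"xyz": [0, 0, 0.3], "spin": 0}, {"xyz": [0, 0, 0.15], "spin": 0}, {"xyz": [0, 0, 0], "spin": 0}, {"xyz": [0, 0, 0], "spin": 0}, {"xyz": [0, 0, 0], "spin": 0}, {"xyz": [0, 0, 0], "spin": 0}]}}

```text
time: 21.75
tool_pos: [428.7, 265.5, 87.1]
tcp_rot: [-3.141, -0.0, -0.846]
contact_force: [0.5, 0.2, -2.8]
grip_width: 44.6
finger_force: 30.0
```

```bash
python3 - <<'E'
from h import *
print(ws(bot.get_obs()['tool_pos']))
plan([(sw(-96,155,46),-.845,4)])
E
```

```text
[-95.37664498 153.58675596  87.12944801]
at [428.7 265.5  87.1] yaw -0.846 F [ 0.5  0.2 -2.8] w 44.6 t 21.8
4 rows
[{"xyz":[-0.004,0.002,0.129],"spin":-0},{"xyz":[-0.004,0.002,0.129],"spin":-0},{"xyz":[-0.004,0.002,0.129],"spin":-0},{"xyz":[-0.004,0.002,0.129],"spin":-0}]
```

Call:
{"api": "jog_arm", "payload": {"targets": [{"xyz": [0, 0, 0.15], "spin": 0}, {"xyz": [0, 0, 0.15], "spin": 0}, {"xyz": [0, 0, 0.1], "spin": 0}, {"xyz": [0, 0, 0.06], "spin": 0}, {"xyz": [0, 0, 0.04], "spin": 0}, {"xyz": [0, 0, 0.01], "spin": 0}, {"xyz": [0, 0, 0], "spin": 0}, {"xyz": [0, 0, 0], "spin": 0}, {"xyz": [0, 0, 0], "spin": 0}, {"xyz": [0, 0, 0], "spin": 0}]}}

```text
time: 23.0
tool_pos: [428.5, 265.4, 45.9]
tcp_rot: [-3.141, -0.0, -0.846]
contact_force: [-0.5, 0.3, -3.0]
grip_width: 44.5
finger_force: 30.0
```

Call:
{"api": "jog_arm", "payload": {"targets": [{"xyz": [0, 0, 0.01], "spin": 0}, {"xyz": [0, 0, 0], "spin": 0}, {"xyz": [0, 0, 0], "spin": 0}, {"xyz": [0, 0, 0], "spin": 0}, {"xyz": [0, 0, 0], "spin": 0}, {"xyz": [0, 0, 0], "spin": 0}, {"xyz": [0, 0, 0], "spin": 0}, {"xyz": [0, 0, 0], "spin": 0}, {"xyz": [0, 0, 0], "spin": 0}, {"xyz": [0, 0, 0], "spin": 0}]}}

```text
time: 24.25
tool_pos: [428.4, 265.4, 45.0]
tcp_rot: [3.142, -0.0, -0.846]
contact_force: [-0.4, -1.3, -2.9]
grip_width: 44.8
finger_force: 30.0
```

Call:
{"api": "jog_arm", "payload": {"targets": [{"xyz": [0, 0, 0], "spin": 0}, {"xyz": [0, 0, 0], "spin": 0}, {"xyz": [0, 0, 0], "spin": 0}, {"xyz": [0, 0, 0], "spin": 0}, {"xyz": [0, 0, -0.1], "spin": 0}, {"xyz": [0, 0, -0.3], "spin": 0}, {"xyz": [0, 0, -0.5], "spin": 0}, {"xyz": [0, 0, -0.5], "spin": 0}, {"xyz": [0, 0, -0.5], "spin": 0}, {"xyz": [0, 0, -0.3], "spin": 0}], "gripper": 56}}

```text
time: 25.5
tool_pos: [428.9, 265.6, 223.8]
tcp_rot: [-3.138, -0.001, -0.846]
contact_force: [-0.1, 0.5, -0.9]
grip_width: 52.0
finger_force: 0.0
```

```bash
python3 - <<'E'
from h import *
print(ws(bot.get_obs()['tool_pos']))
c=cal("scene");im=bot.capture("scene");cv2.imwrite("pics/s6.png",im)
for col in("amber","blue"):
    for ce,s in blobs(im,col,80): print(col,ce,s,pt(c,*ce,70)[:2].round())
j=(580,-349.5)
plan([((*j,200),-.845,14),((*j,15),-.845,6)])
E
```

```text
[-95.16486925 153.51991705 223.80604484]
amber [196.9 203.6] [ 18  17 133] [ 583. -345.]
amber [427.3 214.4] [ 25  23 361] [409. 156.]
amber [238.1 222.2] [ 19  18 156] [ 588. -238.]
amber [479.1 237.5] [ 15  19 206] [418. 279.]
amber [452.5 341.3] [ 199   92 3616] [655. 278.]
amber [456.5 363.7] [ 190   84 1500] [694. 296.]
amber [392.2 343.2] [ 64  28 534] [706. 163.]
amber [206.5 364.3] [ 119   47 1602] [ 886. -175.]
blue [280.3 238.9] [ 16  15 184] [ 588. -134.]
blue [347.9 242.4] [ 25  22 347] [539.   9.]
blue [ 11.  334.9] [  28   70 1380] [ 988. -577.]
at [430.  266.1 226.3] yaw -0.846 F [0.4 1.  2.3] w 51.3 t 25.6
20 rows
[{"xyz":[0.5,0.264,0.023],"spin":-0},{"xyz":[0.5,0.264,0.023],"spin":-0},{"xyz":[0.5,0.264,0.023],"spin":-0},{"xyz":[0.5,0.264,0.023],"spin":-0},{"xyz":[0.5,0.264,0.023],"spin":-0},{"xyz":[0.5,0.264,0.023],"spin":-0},{"xyz":[0.5,0.264,0.023],"spin":-0},{"xyz":[0.5,0.264,0.023],"spin":-0},{"xyz":[0.5,0.264,0.023],"spin":-0},{"xyz":[0.5,0.264,0.023],"spin":-0},{"xyz":[0.5,0.264,0.023],"spin":-0},{"xyz":[0.5,0.264,0.023],"spin":-0},{"xyz":[0.5,0.264,0.023],"spin":-0},{"xyz":[0.5,0.264,0.023],"spin":-0},{"xyz":[0.001,0,0.387],"spin":-0},{"xyz":[0.001,0,0.387],"spin":-0},{"xyz":[0.001,0,0.387],"spin":-0},{"xyz":[0.001,0,0.387],"spin":-0},{"xyz":[0.001,0,0.387],"spin":-0},{"xyz":[0.001,0,0.387],"spin":-0}]
```

Call:
{"api": "jog_arm", "payload": {"targets": [{"xyz": [0.5, 0.264, 0.03], "spin": 0}, {"xyz": [0.5, 0.264, 0.03], "spin": 0}, {"xyz": [0.5, 0.264, 0.03], "spin": 0}, {"xyz": [0.5, 0.264, 0.03], "spin": 0}, {"xyz": [0.5, 0.264, 0.03], "spin": 0}, {"xyz": [0.5, 0.264, 0.03], "spin": 0}, {"xyz": [0.5, 0.264, 0.03], "spin": 0}, {"xyz": [0.5, 0.264, 0.03], "spin": 0}, {"xyz": [0.5, 0.264, 0.03], "spin": 0}, {"xyz": [0.5, 0.264, 0.03], "spin": 0}], "gripper": 100}}

```text
time: 26.8
tool_pos: [535.5, -175.5, 196.8]
tcp_rot: [3.142, 0.0, -0.846]
contact_force: [-0.3, -0.7, 0.6]
grip_width: 91.7
finger_force: 0.0
```

```bash
python3 - <<'E'
from h import *
j=(580,-349.5)
plan([((*j,120),-.845,5)])
c=cal("wrist");im=bot.capture("wrist")
for ce,s in blobs(im,"amber",150): print(ce,s,pt(c,*ce,72)[:2].round())
E
```

```text
at [ 535.5 -175.5  196.8] yaw -0.846 F [-0.3 -0.7  0.6] w 91.7 t 26.8
5 rows
[{"xyz":[0.4,0.205,0.192],"spin":-0},{"xyz":[0.4,0.205,0.192],"spin":-0},{"xyz":[0.4,0.205,0.192],"spin":-0},{"xyz":[0.4,0.205,0.192],"spin":-0},{"xyz":[0.4,0.205,0.192],"spin":-0}]
[392.3  12.4] [ 49  28 895] [ 573. -342.]
[296.4 103.8] [  50   51 1955] [ 584. -243.]
```

Call:
{"api": "jog_arm", "payload": {"targets": [{"xyz": [0.4, 0.205, 0.15], "spin": 0}, {"xyz": [0.4, 0.205, 0.15], "spin": 0}, {"xyz": [0.4, 0.205, 0.2], "spin": 0}, {"xyz": [0.4, 0.205, 0.2], "spin": 0}, {"xyz": [0.4, 0.205, 0.2], "spin": 0}, {"xyz": [0, 0, 0], "spin": 0}, {"xyz": [0, 0, 0], "spin": 0}, {"xyz": [0, 0, 0], "spin": 0}, {"xyz": [0, 0, 0], "spin": 0}, {"xyz": [0, 0, 0], "spin": 0}]}}

```text
time: 28.1
tool_pos: [580.3, -347.8, 125.6]
tcp_rot: [-3.142, -0.001, -0.846]
contact_force: [-0.4, 0.2, 0.2]
grip_width: 91.8
finger_force: 0.0
```

```bash
python3 - <<'E'
from h import *
c=cal("wrist");im=bot.capture("wrist")
for ce,s in blobs(im,"amber",150): print(ce,s,pt(c,*ce,72)[:2].round())
j=(580,-349.5)
plan([((*j,15),-.845,5)])
E
```

```text
[288.5 224. ] [  61   56 1428] [ 580. -350.]
[210.3 320. ] [ 18  35 296] [ 573. -255.]
at [ 580.2 -347.9  125.5] yaw -0.846 F [ 0.7 -0.1  0.5] w 91.7 t 28.1
5 rows
[{"xyz":[0.003,0.003,0.276],"spin":-0},{"xyz":[0.003,0.003,0.276],"spin":-0},{"xyz":[0.003,0.003,0.276],"spin":-0},{"xyz":[0.003,0.003,0.276],"spin":-0},{"xyz":[0.003,0.003,0.276],"spin":-0}]
```

Call:
{"api": "jog_arm", "payload": {"targets": [{"xyz": [0.01, 0.01, 0.3], "spin": 0}, {"xyz": [0, 0, 0.3], "spin": 0}, {"xyz": [0, 0, 0.3], "spin": 0}, {"xyz": [0, 0, 0.28], "spin": 0}, {"xyz": [0, 0, 0.15], "spin": 0}, {"xyz": [0, 0, 0.05], "spin": 0}, {"xyz": [0, 0, 0], "spin": 0}, {"xyz": [0, 0, 0], "spin": 0}, {"xyz": [0, 0, 0], "spin": 0}, {"xyz": [0, 0, 0], "spin": 0}]}}

```text
time: 29.4
tool_pos: [580.2, -349.5, 15.1]
tcp_rot: [-3.142, -0.001, -0.846]
contact_force: [-0.1, 0.1, 0.6]
grip_width: 91.5
finger_force: 0.0
```

Call:
{"api": "jog_arm", "payload": {"targets": [{"xyz": [0, 0, 0], "spin": 0}, {"xyz": [0, 0, 0], "spin": 0}, {"xyz": [0, 0, 0], "spin": 0}, {"xyz": [0, 0, 0], "spin": 0}, {"xyz": [0, 0, 0], "spin": 0}, {"xyz": [0, 0, 0], "spin": 0}, {"xyz": [0, 0, -0.1], "spin": 0}, {"xyz": [0, 0, -0.4], "spin": 0}, {"xyz": [0, 0, -0.6], "spin": 0}, {"xyz": [0, 0, -0.6], "spin": 0}], "gripper": 40}}

```text
time: 30.65
tool_pos: [579.8, -349.2, 152.2]
tcp_rot: [3.141, 0.001, -0.846]
contact_force: [-0.2, -0.1, -1.7]
grip_width: 44.7
finger_force: 30.0
```

```bash
python3 - <<'E'
from h import *
plan([(sw(-150,90,210),-.845,13),(sw(-96,100,180),-.845,2)])
E
```

```text
at [ 579.8 -349.2  152.2] yaw -0.846 F [-0.2 -0.1 -1.7] w 44.7 t 30.6
15 rows
[{"xyz":[-0.478,-0.231,-0.056],"spin":-0},{"xyz":[-0.478,-0.231,-0.056],"spin":-0},{"xyz":[-0.478,-0.231,-0.056],"spin":-0},{"xyz":[-0.478,-0.231,-0.056],"spin":-0},{"xyz":[-0.478,-0.231,-0.056],"spin":-0},{"xyz":[-0.478,-0.231,-0.056],"spin":-0},{"xyz":[-0.478,-0.231,-0.056],"spin":-0},{"xyz":[-0.478,-0.231,-0.056],"spin":-0},{"xyz":[-0.478,-0.231,-0.056],"spin":-0},{"xyz":[-0.478,-0.231,-0.056],"spin":-0},{"xyz":[-0.478,-0.231,-0.056],"spin":-0},{"xyz":[-0.478,-0.231,-0.056],"spin":-0},{"xyz":[-0.478,-0.231,-0.056],"spin":-0},{"xyz":[-0.061,-0.334,0.19],"spin":-0.01},{"xyz":[-0.06,-0.335,0.19],"spin":-0.01}]
```

Call:
{"api": "jog_arm", "payload": {"targets": [{"xyz": [-0.478, -0.231, -0.056], "spin": 0}, {"xyz": [-0.478, -0.231, -0.056], "spin": 0}, {"xyz": [-0.478, -0.231, -0.056], "spin": 0}, {"xyz": [-0.478, -0.231, -0.056], "spin": 0}, {"xyz": [-0.478, -0.231, -0.056], "spin": 0}, {"xyz": [-0.478, -0.231, -0.056], "spin": 0}, {"xyz": [-0.478, -0.231, -0.056], "spin": 0}, {"xyz": [-0.478, -0.231, -0.056], "spin": 0}, {"xyz": [-0.478, -0.231, -0.056], "spin": 0}, {"xyz": [-0.478, -0.231, -0.056], "spin": 0}]}}

```text
time: 31.9
tool_pos: [464.4, 60.7, 196.1]
tcp_rot: [-3.141, -0.001, -0.846]
contact_force: [-0.3, 0.5, -2.9]
grip_width: 44.9
finger_force: 30.0
```

Call:
{"api": "jog_arm", "payload": {"targets": [{"xyz": [-0.478, -0.231, -0.056], "spin": 0}, {"xyz": [-0.478, -0.231, -0.056], "spin": 0}, {"xyz": [-0.478, -0.231, -0.056], "spin": 0}, {"xyz": [-0.06, -0.335, 0.19], "spin": 0}, {"xyz": [-0.06, -0.335, 0.19], "spin": 0}, {"xyz": [0, 0, 0], "spin": 0}, {"xyz": [0, 0, 0.3], "spin": 0}, {"xyz": [0, 0, 0.4], "spin": 0}, {"xyz": [0, 0, 0.3], "spin": 0}, {"xyz": [0, 0, 0], "spin": 0}]}}

```text
time: 33.15
tool_pos: [462.9, 223.9, 97.7]
tcp_rot: [3.138, 0.001, -0.847]
contact_force: [-0.2, -0.0, -0.3]
grip_width: 44.4
finger_force: 30.0
```

```bash
python3 - <<'E'
from h import *
print(ws(bot.get_obs()['tool_pos']))
plan([(sw(-96,100,45),-.845,6)])
E
```

```text
[-97.43836709  99.76346033  97.74644826]
at [462.9 223.9  97.7] yaw -0.847 F [-0.2 -0.  -0.3] w 44.4 t 33.1
6 rows
[{"xyz":[-0,-0.003,0.11],"spin":-0},{"xyz":[-0,-0.003,0.11],"spin":-0},{"xyz":[-0,-0.003,0.11],"spin":-0},{"xyz":[-0,-0.003,0.11],"spin":-0},{"xyz":[-0,-0.003,0.11],"spin":-0},{"xyz":[-0,-0.003,0.11],"spin":-0}]
```

Call:
{"api": "jog_arm", "payload": {"targets": [{"xyz": [0, -0.01, 0.15], "spin": 0}, {"xyz": [0, -0.01, 0.15], "spin": 0}, {"xyz": [0, 0, 0.15], "spin": 0}, {"xyz": [0, 0, 0.1], "spin": 0}, {"xyz": [0, 0, 0.07], "spin": 0}, {"xyz": [0, 0, 0.03], "spin": 0}, {"xyz": [0, 0, 0], "spin": 0}, {"xyz": [0, 0, 0], "spin": 0}, {"xyz": [0, 0, 0], "spin": 0}, {"xyz": [0, 0, 0], "spin": 0}]}}

```text
time: 34.4
tool_pos: [465.5, 225.9, 46.6]
tcp_rot: [-3.141, -0.0, -0.846]
contact_force: [0.8, -0.1, -2.5]
grip_width: 44.8
finger_force: 30.0
```

Lower 1.5 mm, release, lift.

Call:
{"api": "jog_arm", "payload": {"targets": [{"xyz": [0, 0, 0.018], "spin": 0}, {"xyz": [0, 0, 0], "spin": 0}, {"xyz": [0, 0, 0], "spin": 0}, {"xyz": [0, 0, 0], "spin": 0}, {"xyz": [0, 0, 0], "spin": 0}, {"xyz": [0, 0, 0], "spin": 0}, {"xyz": [0, 0, 0], "spin": 0}, {"xyz": [0, 0, 0], "spin": 0}, {"xyz": [0, 0, 0], "spin": 0}, {"xyz": [0, 0, 0], "spin": 0}]}}

```text
time: 35.65
tool_pos: [465.4, 225.9, 45.0]
tcp_rot: [3.142, -0.0, -0.846]
contact_force: [0.3, 0.2, -2.0]
grip_width: 44.6
finger_force: 30.0
```

Call:
{"api": "jog_arm", "payload": {"targets": [{"xyz": [0, 0, 0], "spin": 0}, {"xyz": [0, 0, 0], "spin": 0}, {"xyz": [0, 0, 0], "spin": 0}, {"xyz": [0, 0, 0], "spin": 0}, {"xyz": [0, 0, -0.1], "spin": 0}, {"xyz": [0, 0, -0.3], "spin": 0}, {"xyz": [0, 0, -0.5], "spin": 0}, {"xyz": [0, 0, -0.5], "spin": 0}, {"xyz": [0, 0, -0.5], "spin": 0}, {"xyz": [0, 0, -0.3], "spin": 0}], "gripper": 56}}

```text
time: 36.9
tool_pos: [465.8, 226.1, 223.8]
tcp_rot: [-3.138, -0.001, -0.846]
contact_force: [-0.4, 0.1, 0.3]
grip_width: 51.8
finger_force: 0.0
```

```bash
python3 - <<'E'
from h import *
c=cal("scene");im=bot.capture("scene");cv2.imwrite("pics/s7.png",im)
for col in("amber","blue"):
    for ce,s in blobs(im,col,80): print(col,ce,s,pt(c,*ce,70)[:2].round())
# yaw via total rotation: to pi-.. 
plan([((480,-100,200),-.845,8)])
E
```

```text
amber [425.7 214.9] [ 28  24 427] [411. 153.]
amber [238.2 222.2] [ 19  18 150] [ 588. -238.]
amber [479.1 237.4] [ 15  19 214] [417. 279.]
amber [458.2 246. ] [ 20  19 236] [454. 240.]
amber [550.1 281.5] [ 21  12 143] [456. 443.]
amber [450.9 342. ] [ 199   96 3569] [658. 275.]
amber [449.1 366.6] [ 190   87 1482] [705. 284.]
amber [394.  342.5] [ 66  30 572] [703. 167.]
amber [206.2 364.2] [ 119   48 1621] [ 886. -175.]
blue [280.4 239. ] [ 16  15 191] [ 588. -134.]
blue [348.  242.7] [ 25  21 352] [539.  10.]
blue [ 11.  334.9] [  28   70 1380] [ 988. -577.]
at [467.  226.4 226.4] yaw -0.846 F [ 1.6 -0.5  3.1] w 51.5 t 37.0
8 rows
[{"xyz":[0.395,0.323,0.041],"spin":-0},{"xyz":[0.395,0.323,0.041],"spin":-0},{"xyz":[0.395,0.323,0.041],"spin":-0},{"xyz":[0.395,0.323,0.041],"spin":-0},{"xyz":[0.395,0.323,0.041],"spin":-0},{"xyz":[0.395,0.323,0.041],"spin":-0},{"xyz":[0.395,0.323,0.041],"spin":-0},{"xyz":[0.395,0.323,0.041],"spin":-0}]
```

```bash
python3 - <<'E'
from h import *
plan([((470,226,235),-.745,1),((500,-100,230),1.0,19),((584.7,-242.5,125),2.8,18)])
c=cal("top");print(pt(c,447/1.4,197/1.4,85))
E
```

```text
at [467.  226.4 226.4] yaw -0.846 F [ 1.6 -0.5  3.1] w 51.5 t 37.0
38 rows
[{"xyz":[0.029,-0.025,-0.107],"spin":-1.01},{"xyz":[0.16,0.144,0.003],"spin":-0.92},{"xyz":[0.146,0.158,0.003],"spin":-0.92},{"xyz":[0.131,0.171,0.003],"spin":-0.92},{"xyz":[0.115,0.182,0.003],"spin":-0.92},{"xyz":[0.097,0.192,0.003],"spin":-0.92},{"xyz":[0.079,0.2,0.003],"spin":-0.92},{"xyz":[0.061,0.207,0.003],"spin":-0.92},{"xyz":[0.041,0.211,0.003],"spin":-0.92},{"xyz":[0.022,0.214,0.003],"spin":-0.92},{"xyz":[0.002,0.215,0.003],"spin":-0.92},{"xyz":[-0.018,0.215,0.003],"spin":-0.92},{"xyz":[-0.038,0.212,0.003],"spin":-0.92},{"xyz":[-0.057,0.208,0.003],"spin":-0.92},{"xyz":[-0.076,0.202,0.003],"spin":-0.92},{"xyz":[-0.094,0.194,0.003],"spin":-0.92},{"xyz":[-0.111,0.184,0.003],"spin":-0.92},{"xyz":[-0.128,0.173,0.003],"spin":-0.92},{"xyz":[-0.143,0.161,0.003],"spin":-0.92},{"xyz":[-0.157,0.147,0.003],"spin":-0.92},{"xyz":[-0.052,0.103,0.073],"spin":-1},{"xyz":[-0.062,0.097,0.073],"spin":-1},{"xyz":[-0.071,0.09,0.073],"spin":-1},{"xyz":[-0.08,0.083,0.073],"spin":-1},{"xyz":[-0.088,0.074,0.073],"spin":-1},{"xyz":[-0.095,0.065,0.073],"spin":-1},{"xyz":[-0.101,0.056,0.073],"spin":-1},{"xyz":[-0.106,0.045,0.073],"spin":-1},{"xyz":[-0.11,0.034,0.073],"spin":-1},{"xyz":[-0.113,0.023,0.073],"spin":-1},{"xyz":[-0.115,0.012,0.073],"spin":-1},{"xyz":[-0.115,0,0.073],"spin":-1},{"xyz":[-0.115,-0.011,0.073],"spin":-1},{"xyz":[-0.113,-0.022,0.073],"spin":-1},{"xyz":[-0.11,-0.034,0.073],"spin":-1},{"xyz":[-0.106,-0.044,0.073],"spin":-1},{"xyz":[-0.101,-0.055,0.073],"spin":-1},{"xyz":[-0.095,-0.065,0.073],"spin":-1}]
[ 719.70458637 -227.7756285    85.        ]
```

Call:
{"api": "jog_arm", "payload": {"targets": [{"xyz": [0.03, -0.025, -0.1], "spin": -1}, {"xyz": [0.16, 0.144, 0], "spin": -0.92}, {"xyz": [0.146, 0.158, 0], "spin": -0.92}, {"xyz": [0.13, 0.17, 0], "spin": -0.92}, {"xyz": [0.115, 0.182, 0], "spin": -0.92}, {"xyz": [0.097, 0.192, 0], "spin": -0.92}, {"xyz": [0.08, 0.2, 0], "spin": -0.92}, {"xyz": [0.06, 0.207, 0], "spin": -0.92}, {"xyz": [0.04, 0.21, 0], "spin": -0.92}, {"xyz": [0.02, 0.214, 0], "spin": -0.92}], "gripper": 100}}

```text
time: 38.2
tool_pos: [482.1, 70.7, 228.9]
tcp_rot: [3.142, 0.0, 0.085]
contact_force: [0.6, -0.4, 0.1]
grip_width: 91.8
finger_force: 0.0
```

Call:
{"api": "jog_arm", "payload": {"targets": [{"xyz": [0, 0.215, 0], "spin": -0.92}, {"xyz": [-0.018, 0.215, 0], "spin": -0.92}, {"xyz": [-0.038, 0.212, 0], "spin": -0.92}, {"xyz": [-0.057, 0.208, 0], "spin": -0.92}, {"xyz": [-0.076, 0.2, 0], "spin": -0.92}, {"xyz": [-0.094, 0.194, 0], "spin": -0.92}, {"xyz": [-0.11, 0.184, 0], "spin": -0.92}, {"xyz": [-0.128, 0.173, 0], "spin": -0.92}, {"xyz": [-0.143, 0.16, 0], "spin": -0.92}, {"xyz": [-0.157, 0.147, 0], "spin": -0.92}]}}

```text
time: 39.45
tool_pos: [497.5, -100.6, 228.8]
tcp_rot: [-3.141, 0.0, 1.005]
contact_force: [0.1, -0.0, 0.1]
grip_width: 91.9
finger_force: 0.0
```

Call:
{"api": "jog_arm", "payload": {"targets": [{"xyz": [-0.052, 0.103, 0.073], "spin": -1}, {"xyz": [-0.062, 0.097, 0.073], "spin": -1}, {"xyz": [-0.07, 0.09, 0.073], "spin": -1}, {"xyz": [-0.08, 0.083, 0.073], "spin": -1}, {"xyz": [-0.088, 0.074, 0.073], "spin": -1}, {"xyz": [-0.095, 0.065, 0.073], "spin": -1}, {"xyz": [-0.1, 0.056, 0.073], "spin": -1}, {"xyz": [-0.106, 0.045, 0.073], "spin": -1}, {"xyz": [-0.11, 0.034, 0.073], "spin": -1}, {"xyz": [-0.113, 0.023, 0.073], "spin": -1}]}}

```text
time: 40.7
tool_pos: [544.4, -179.4, 170.2]
tcp_rot: [-3.141, -0.0, 2.005]
contact_force: [-0.1, 0.6, -0.0]
grip_width: 91.5
finger_force: 0.0
```

```bash
python3 - <<'E'
from h import *
plan([((584.7,-242.5,125),2.8,8)])
c=cal("scene");im=bot.capture("scene")
for col in("amber","blue"):
    for ce,s in blobs(im,col,80): print(col,ce,s,pt(c,*ce,70)[:2].round())
E
```

```text
at [ 544.4 -179.4  170.2] yaw 2.005 F [-0.1  0.6 -0. ] w 91.5 t 40.7
8 rows
[{"xyz":[-0.116,0.016,0.071],"spin":-0.99},{"xyz":[-0.117,0.004,0.071],"spin":-0.99},{"xyz":[-0.117,-0.007,0.071],"spin":-0.99},{"xyz":[-0.115,-0.019,0.071],"spin":-0.99},{"xyz":[-0.113,-0.03,0.071],"spin":-0.99},{"xyz":[-0.109,-0.041,0.071],"spin":-0.99},{"xyz":[-0.105,-0.052,0.071],"spin":-0.99},{"xyz":[-0.099,-0.062,0.071],"spin":-0.99}]
amber [425.8 215.1] [ 29  25 439] [411. 154.]
amber [237.7 220.1] [ 16  15 177] [ 584. -241.]
amber [479.9 237.1] [ 17  19 187] [416. 280.]
amber [458.  246.1] [ 20  21 194] [455. 240.]
amber [542.1 284.7] [ 46  22 247] [470. 429.]
amber [460.9 347.8] [ 199  115 7879] [661. 297.]
amber [394.7 342.3] [ 68  30 578] [702. 168.]
amber [465.  375.1] [ 186   83 1238] [709. 317.]
amber [203.  363.2] [ 119   49 1950] [ 887. -182.]
blue [280.  240.2] [ 15  12 163] [ 591. -134.]
blue [347.8 244.4] [ 23  17 235] [543.  11.]
blue [ 11.2 334.8] [  29   70 1393] [ 988. -577.]
```

Call:
{"api": "jog_arm", "payload": {"targets": [{"xyz": [-0.116, 0.016, 0.071], "spin": -0.99}, {"xyz": [-0.117, 0.004, 0.071], "spin": -0.99}, {"xyz": [-0.117, -0.007, 0.071], "spin": -0.99}, {"xyz": [-0.115, -0.019, 0.071], "spin": -0.99}, {"xyz": [-0.113, -0.03, 0.071], "spin": -0.99}, {"xyz": [-0.109, -0.04, 0.071], "spin": -0.99}, {"xyz": [-0.105, -0.052, 0.071], "spin": -0.99}, {"xyz": [-0.1, -0.062, 0.071], "spin": -0.99}, {"xyz": [0, 0, 0], "spin": 0}, {"xyz": [0, 0, 0], "spin": 0}]}}

```text
time: 42.0
tool_pos: [584.5, -242.0, 125.3]
tcp_rot: [3.142, -0.0, 2.791]
contact_force: [-0.5, 0.3, -0.4]
grip_width: 91.6
finger_force: 0.0
```

```bash
python3 - <<'E'
from h import *
c=cal("wrist");im=bot.capture("wrist");cv2.imwrite("pics/w8.png",im)
for col in("amber","blue"):
    for ce,s in blobs(im,col,150): print(ce,s,pt(c,*ce,72)[:2].round())
plan([((585,-242.8,15),2.8,6)])
E
```

```text
[288.4 221.2] [  45   51 1711] [ 582. -241.]
[552.3  28.3] [ 21  46 512] [524. -55.]
[436.9 173.9] [  67   63 3297] [ 585. -138.]
at [ 584.6 -242.   125.5] yaw 2.792 F [-0.1 -0.3  0.2] w 91.7 t 42.0
6 rows
[{"xyz":[-0.001,-0.001,0.23],"spin":-0.01},{"xyz":[-0.001,-0.001,0.23],"spin":-0.01},{"xyz":[-0.001,-0.001,0.23],"spin":-0.01},{"xyz":[-0.001,-0.001,0.23],"spin":-0.01},{"xyz":[-0.001,-0.001,0.23],"spin":-0.01},{"xyz":[-0.001,-0.001,0.23],"spin":-0.01}]
```

View pics/w8.png

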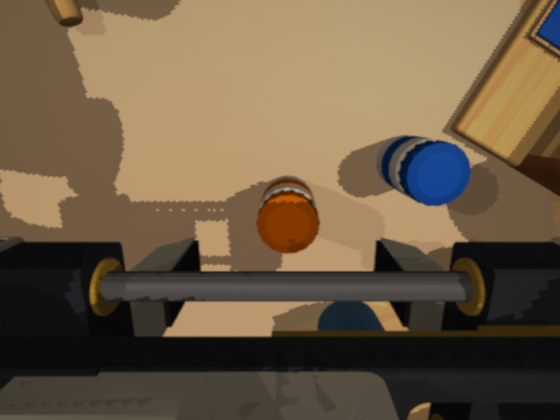

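Call:
{"api": "jog_arm", "payload": {"targets": [{"xyz": [0, 0, 0.3], "spin": 0}, {"xyz": [0, 0, 0.3], "spin": 0}, {"xyz": [0, 0, 0.3], "spin": 0}, {"xyz": [0, 0, 0.28], "spin": 0}, {"xyz": [0, 0, 0.15], "spin": 0}, {"xyz": [0, 0, 0.05], "spin": 0}, {"xyz": [0, 0, 0], "spin": 0}, {"xyz": [0, 0, 0], "spin": 0}, {"xyz": [0, 0, 0], "spin": 0}, {"xyz": [0, 0, 0], "spin": 0}]}}

```text
time: 43.3
tool_pos: [584.9, -242.5, 15.2]
tcp_rot: [-3.141, 0.001, 2.794]
contact_force: [-0.7, 0.4, 0.6]
grip_width: 92.0
finger_force: 0.0
```

Call:
{"api": "jog_arm", "payload": {"targets": [{"xyz": [0, 0, 0], "spin": 0}, {"xyz": [0, 0, 0], "spin": 0}, {"xyz": [0, 0, 0], "spin": 0}, {"xyz": [0, 0, 0], "spin": 0}, {"xyz": [0, 0, 0], "spin": 0}, {"xyz": [0, 0, 0], "spin": 0}, {"xyz": [0, 0, -0.1], "spin": 0}, {"xyz": [0, 0, -0.4], "spin": 0}, {"xyz": [0, 0, -0.6], "spin": 0}, {"xyz": [0, 0, -0.6], "spin": 0}], "gripper": 40}}

```text
time: 44.55
tool_pos: [584.3, -242.3, 152.1]
tcp_rot: [3.142, -0.001, 2.794]
contact_force: [0.8, -0.8, -2.5]
grip_width: 44.4
finger_force: 30.0
```

```bash
python3 - <<'E'
from h import *
Y=2.297
plan([(sw(-200,45,215),Y,8),(sw(-96,45,180),Y,3)])
E
```

```text
at [ 584.3 -242.3  152.1] yaw 2.794 F [ 0.8 -0.8 -2.5] w 44.4 t 44.5
11 rows
[{"xyz":[0.428,0.438,-0.098],"spin":0.62},{"xyz":[0.454,0.411,-0.098],"spin":0.62},{"xyz":[0.479,0.382,-0.098],"spin":0.62},{"xyz":[0.502,0.352,-0.098],"spin":0.62},{"xyz":[0.522,0.32,-0.098],"spin":0.62},{"xyz":[0.541,0.287,-0.098],"spin":0.62},{"xyz":[0.558,0.253,-0.098],"spin":0.62},{"xyz":[0.573,0.218,-0.098],"spin":0.62},{"xyz":[-0,0.433,0.145],"spin":0},{"xyz":[-0,0.433,0.145],"spin":0},{"xyz":[-0,0.433,0.145],"spin":0}]
```

Call:
{"api": "jog_arm", "payload": {"targets": [{"xyz": [0.428, 0.438, -0.098], "spin": 0.62}, {"xyz": [0.454, 0.411, -0.098], "spin": 0.62}, {"xyz": [0.479, 0.382, -0.098], "spin": 0.62}, {"xyz": [0.502, 0.352, -0.098], "spin": 0.62}, {"xyz": [0.522, 0.32, -0.098], "spin": 0.62}, {"xyz": [0.541, 0.287, -0.098], "spin": 0.62}, {"xyz": [0.558, 0.253, -0.098], "spin": 0.62}, {"xyz": [0.573, 0.218, -0.098], "spin": 0.62}, {"xyz": [0, 0.433, 0.1], "spin": 0}, {"xyz": [0, 0.3, 0.1], "spin": 0}]}}

```text
time: 45.8
tool_pos: [467.2, 155.0, 198.1]
tcp_rot: [3.14, 0.001, 2.299]
contact_force: [-0.0, -0.3, -3.1]
grip_width: 44.6
finger_force: 30.0
```

```bash
python3 - <<'E'
from h import *
Y=2.297
plan([(sw(-96,45,190),Y,2),(sw(-96,45,90),Y,4)])
E
```

```text
at [467.2 155.  198.1] yaw 2.299 F [-0.  -0.3 -3.1] w 44.6 t 45.8
6 rows
[{"xyz":[-0.003,0.275,0.051],"spin":0.01},{"xyz":[-0.003,0.275,0.051],"spin":0.01},{"xyz":[-0,-0,0.312],"spin":0},{"xyz":[-0,-0,0.312],"spin":0},{"xyz":[-0,-0,0.312],"spin":0},{"xyz":[-0,-0,0.312],"spin":0}]
```

Call:
{"api": "jog_arm", "payload": {"targets": [{"xyz": [0, 0.26, 0.05], "spin": 0}, {"xyz": [0, 0.26, 0.05], "spin": 0}, {"xyz": [0, 0, 0.1], "spin": 0}, {"xyz": [0, 0, 0.3], "spin": 0}, {"xyz": [0, 0, 0.4], "spin": 0}, {"xyz": [0, 0, 0.3], "spin": 0}, {"xyz": [0, 0, 0.15], "spin": 0}, {"xyz": [0, 0, 0], "spin": 0}, {"xyz": [0, 0, 0], "spin": 0}, {"xyz": [0, 0, 0], "spin": 0}]}}

```text
time: 47.05
tool_pos: [498.4, 181.4, 90.4]
tcp_rot: [3.14, 0.001, 2.298]
contact_force: [0.0, 1.0, -2.8]
grip_width: 44.5
finger_force: 30.0
```

```bash
python3 - <<'E'
from h import *
Y=2.297
print(ws(bot.get_obs()['tool_pos']))
plan([(sw(-96,45,45),Y,1)])
E
```

```text
[-99.10999063  44.44514065  90.43842476]
at [498.4 181.4  90.4] yaw 2.298 F [ 0.   1.  -2.8] w 44.5 t 47.0
1 rows
[{"xyz":[0.007,0.039,0.568],"spin":0.01}]
```

Call:
{"api": "jog_arm", "payload": {"targets": [{"xyz": [0, 0.04, 0], "spin": 0}, {"xyz": [0, 0, 0.12], "spin": 0}, {"xyz": [0, 0, 0.15], "spin": 0}, {"xyz": [0, 0, 0.12], "spin": 0}, {"xyz": [0, 0, 0.1], "spin": 0}, {"xyz": [0, 0, 0.06], "spin": 0}, {"xyz": [0, 0, 0.015], "spin": 0}, {"xyz": [0, 0, 0], "spin": 0}, {"xyz": [0, 0, 0], "spin": 0}, {"xyz": [0, 0, 0], "spin": 0}]}}

```text
time: 48.3
tool_pos: [500.0, 183.4, 44.7]
tcp_rot: [-3.141, 0.0, 2.298]
contact_force: [-4.3, -1.4, 5.8]
grip_width: 44.4
finger_force: 30.0
```

Call:
{"api": "jog_arm", "payload": {"targets": [{"xyz": [0, 0, 0], "spin": 0}, {"xyz": [0, 0, 0], "spin": 0}, {"xyz": [0, 0, 0], "spin": 0}, {"xyz": [0, 0, 0], "spin": 0}, {"xyz": [0, 0, -0.1], "spin": 0}, {"xyz": [0, 0, -0.3], "spin": 0}, {"xyz": [0, 0, -0.5], "spin": 0}, {"xyz": [0, 0, -0.5], "spin": 0}, {"xyz": [0, 0, -0.5], "spin": 0}, {"xyz": [0, 0, -0.3], "spin": 0}], "gripper": 56}}

```text
time: 49.55
tool_pos: [500.8, 183.6, 223.2]
tcp_rot: [3.139, 0.002, 2.298]
contact_force: [-0.2, 0.1, 0.1]
grip_width: 51.4
finger_force: 0.0
```

```bash
python3 - <<'E'
from h import *
c=cal("scene");im=bot.capture("scene");cv2.imwrite("pics/s9.png",im)
for col in("amber","blue"):
    for ce,s in blobs(im,col,80): print(col,ce,s,pt(c,*ce,70)[:2].round(),ws(pt(c,*ce,100)).round())
plan([((500,130,230),2.45,2),((585,-139.5,130),2.8,8)])
E
```

```text
amber [425.6 214.9] [ 28  25 430] [411. 153.] [-179.   67.  100.]
amber [458. 246.] [ 20  19 205] [454. 240.] [-92. 102. 100.]
amber [434.5 253.5] [ 20  20 212] [491. 195.] [-94.  47. 100.]
amber [539.6 285.6] [ 46  21 314] [474. 424.] [ 40. 222. 100.]
amber [456.8 348.1] [ 199  115 6632] [665. 289.] [ 92.   3. 100.]
amber [395.6 341.9] [ 70  33 632] [701. 169.] [  40. -106.  100.]
amber [205.8 364. ] [ 119   48 1742] [ 886. -176.] [ -47. -475.  100.]
blue [280.5 238.9] [ 16  16 197] [ 588. -134.] [-235. -253.  100.]
blue [345.3 248. ] [ 16  12 119] [553.   8.] [-169. -128.  100.]
blue [ 11.2 334.8] [  29   70 1391] [ 988. -577.] [-230. -828.  100.]
at [501.9 183.9 225.8] yaw 2.298 F [1.6 0.8 2.1] w 51.5 t 49.6
10 rows
[{"xyz":[-0.244,-0.233,-0.027],"spin":-0.76},{"xyz":[-0.226,-0.25,-0.027],"spin":-0.76},{"xyz":[-0.371,-0.24,0.156],"spin":-0.44},{"xyz":[-0.36,-0.256,0.156],"spin":-0.44},{"xyz":[-0.348,-0.271,0.156],"spin":-0.44},{"xyz":[-0.336,-0.286,0.156],"spin":-0.44},{"xyz":[-0.323,-0.301,0.156],"spin":-0.44},{"xyz":[-0.31,-0.315,0.156],"spin":-0.44},{"xyz":[-0.295,-0.328,0.156],"spin":-0.44},{"xyz":[-0.281,-0.341,0.156],"spin":-0.44}]
```

```bash
python3 - <<'E'
from h import *
plan([((500,130,235),2.1,2),((585,-139.5,130),1.22,9)])
E
```

```text
at [501.9 183.9 225.8] yaw 2.298 F [1.6 0.8 2.1] w 51.5 t 49.6
11 rows
[{"xyz":[-0.244,-0.233,-0.058],"spin":0.99},{"xyz":[-0.266,-0.207,-0.058],"spin":0.99},{"xyz":[-0.383,-0.087,0.146],"spin":0.98},{"xyz":[-0.389,-0.049,0.146],"spin":0.98},{"xyz":[-0.392,-0.011,0.146],"spin":0.98},{"xyz":[-0.391,0.028,0.146],"spin":0.98},{"xyz":[-0.387,0.066,0.146],"spin":0.98},{"xyz":[-0.379,0.103,0.146],"spin":0.98},{"xyz":[-0.367,0.14,0.146],"spin":0.98},{"xyz":[-0.351,0.175,0.146],"spin":0.98},{"xyz":[-0.332,0.209,0.146],"spin":0.98}]
```

Call:
{"api": "jog_arm", "payload": {"targets": [{"xyz": [-0.244, -0.233, -0.06], "spin": 0.99}, {"xyz": [-0.266, -0.207, -0.06], "spin": 0.99}, {"xyz": [-0.383, -0.087, 0.146], "spin": 0.98}, {"xyz": [-0.39, -0.049, 0.146], "spin": 0.98}, {"xyz": [-0.392, -0.01, 0.146], "spin": 0.98}, {"xyz": [-0.391, 0.028, 0.146], "spin": 0.98}, {"xyz": [-0.387, 0.066, 0.146], "spin": 0.98}, {"xyz": [-0.379, 0.103, 0.146], "spin": 0.98}, {"xyz": [-0.367, 0.14, 0.146], "spin": 0.98}, {"xyz": [-0.351, 0.175, 0.146], "spin": 0.98}], "gripper": 76}}

```text
time: 50.85
tool_pos: [574.1, -111.0, 135.9]
tcp_rot: [-3.141, 0.0, 1.312]
contact_force: [0.7, -0.4, -0.2]
grip_width: 70.1
finger_force: 0.0
```

Call:
{"api": "jog_arm", "payload": {"targets": [{"xyz": [-0.332, 0.209, 0.146], "spin": 0.98}, {"xyz": [0, 0, 0], "spin": 0}, {"xyz": [0, 0, 0], "spin": 0}, {"xyz": [0, 0, 0], "spin": 0}, {"xyz": [0, 0, 0], "spin": 0}, {"xyz": [0, 0, 0], "spin": 0}, {"xyz": [0, 0, 0], "spin": 0}, {"xyz": [0, 0, 0], "spin": 0}, {"xyz": [0, 0, 0], "spin": 0}, {"xyz": [0, 0, 0], "spin": 0}]}}

```text
time: 52.1
tool_pos: [583.5, -140.0, 124.8]
tcp_rot: [3.142, 0.0, 1.218]
contact_force: [-0.1, -0.2, 0.5]
grip_width: 70.1
finger_force: 0.0
```

```bash
python3 - <<'E'
from h import *
c=cal("wrist");im=bot.capture("wrist");cv2.imwrite("pics/w10.png",im)
for ce,s in blobs(im,"blue",150): print(ce,s,pt(c,*ce,72)[:2].round(1))
plan([((585,-139.5,15),1.22,4)])
c=cal("scene");im=bot.capture("scene");cv2.imwrite("pics/s10.png",im)
for ce,s in blobs(im,"amber",80): print(ce,s,ws(pt(c,*ce,100)).round())
E
```

```text
[141.7  46.7] [  93   97 5338] [541.1  -6.3]
[290.1 218.1] [  61   62 2880] [ 587.1 -136.5]
at [ 583.5 -140.   124.8] yaw 1.218 F [-0.7  0.2 -0.2] w 70.0 t 52.1
4 rows
[{"xyz":[0.003,0.004,0.343],"spin":-0.01},{"xyz":[0.003,0.004,0.343],"spin":-0.01},{"xyz":[0.003,0.004,0.343],"spin":-0.01},{"xyz":[0.003,0.004,0.343],"spin":-0.01}]
[425.7 215.1] [ 29  25 438] [-178.   67.  100.]
[480.  237.1] [ 17  19 192] [-94. 156. 100.]
[458.  246.1] [ 20  21 200] [-92. 102. 100.]
[434.2 253.4] [ 20  20 197] [-95.  46. 100.]
[538.8 286. ] [ 54  25 301] [ 40. 220. 100.]
[462.7 351.9] [ 199  127 9502] [102.  11. 100.]
[395.6 341.9] [ 70  31 611] [  40. -106.  100.]
[202.2 363.1] [ 119   51 1952] [ -51. -481.  100.]
```

View pics/w10.png

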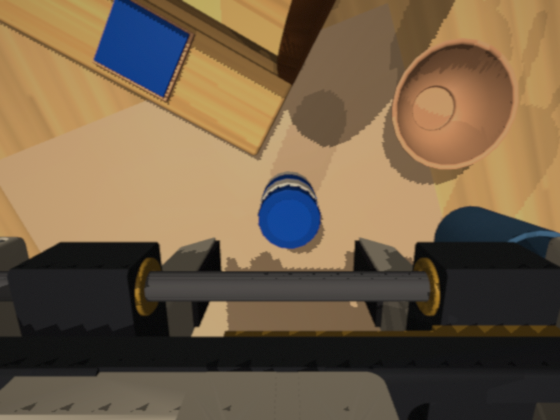

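```bash
python3 - <<'E'
from h import *
c=cal("wrist")
for u,v in((440,228),(470,207),(559,240)):
    for z in(85,):print(u,v,pt(c,u,v,z).round())
p=np.array([583.5,-140]);y=1.218;tx=np.array([np.cos(y),np.sin(y)]);ty=np.array([np.sin(y),-np.cos(y)])
print([(p+a*95*ty+b*37*tx).round() for a in(1,) for b in(-1,1)])
cs,ct=cal("scene"),cal("top");print(pt(cs,215,277,85))
E
```

```text
440 228 [ 676. -172.   85.]
470 207 [ 697. -165.   85.]
559 240 [ 747. -207.   85.]
[array([ 660., -208.]), array([ 685., -138.])]
[ 720.91432257 -230.75271684   85.        ]
```

Call:
{"api": "jog_arm", "payload": {"targets": [{"xyz": [0.015, 0.01, 0.3], "spin": 0}, {"xyz": [0, 0, 0.3], "spin": 0}, {"xyz": [0, 0, 0.3], "spin": 0}, {"xyz": [0, 0, 0.25], "spin": 0}, {"xyz": [0, 0, 0.15], "spin": 0}, {"xyz": [0, 0, 0.07], "spin": 0}, {"xyz": [0, 0, 0], "spin": 0}, {"xyz": [0, 0, 0], "spin": 0}, {"xyz": [0, 0, 0], "spin": 0}, {"xyz": [0, 0, 0], "spin": 0}]}}

```text
time: 53.45
tool_pos: [584.8, -139.1, 15.6]
tcp_rot: [3.141, 0.0, 1.218]
contact_force: [-1.0, 0.1, 0.9]
grip_width: 69.8
finger_force: 0.0
```

Call:
{"api": "jog_arm", "payload": {"targets": [{"xyz": [0, 0, 0], "spin": 0}, {"xyz": [0, 0, 0], "spin": 0}, {"xyz": [0, 0, 0], "spin": 0}, {"xyz": [0, 0, 0], "spin": 0}, {"xyz": [0, 0, 0], "spin": 0}, {"xyz": [0, 0, 0], "spin": 0}, {"xyz": [0, 0, -0.1], "spin": 0}, {"xyz": [0, 0, -0.4], "spin": 0}, {"xyz": [0, 0, -0.6], "spin": 0}, {"xyz": [0, 0, -0.6], "spin": 0}], "gripper": 40}}

```text
time: 54.7
tool_pos: [584.2, -138.9, 152.7]
tcp_rot: [-3.141, 0.0, 1.218]
contact_force: [0.1, -0.1, -1.9]
grip_width: 44.6
finger_force: 30.0
```

```bash
python3 - <<'E'
from h import *
Y=2.297
plan([(sw(-230,-150,210),1.8,5),(sw(-97,-100,200),Y,5)])
E
```

```text
at [ 584.2 -138.9  152.7] yaw 1.218 F [ 0.1 -0.1 -1.9] w 44.6 t 54.7
10 rows
[{"xyz":[0.159,-0.204,-0.143],"spin":-1.16},{"xyz":[0.182,-0.184,-0.143],"spin":-1.16},{"xyz":[0.202,-0.162,-0.143],"spin":-1.16},{"xyz":[0.219,-0.138,-0.143],"spin":-1.16},{"xyz":[0.234,-0.111,-0.143],"spin":-1.16},{"xyz":[0.269,0.232,0.025],"spin":-1},{"xyz":[0.245,0.258,0.025],"spin":-1},{"xyz":[0.218,0.281,0.025],"spin":-1},{"xyz":[0.188,0.301,0.025],"spin":-1},{"xyz":[0.157,0.318,0.025],"spin":-1}]
```

```bash
python3 - <<'E'
from h import *
Y=2.297
plan([(sw(-230,-150,210),1.76,6),(sw(-98,-100,190),Y,6)])
E
```

```text
at [ 584.2 -138.9  152.7] yaw 1.218 F [ 0.1 -0.1 -1.9] w 44.6 t 54.7
12 rows
[{"xyz":[0.133,-0.17,-0.119],"spin":-0.9},{"xyz":[0.148,-0.158,-0.119],"spin":-0.9},{"xyz":[0.161,-0.144,-0.119],"spin":-0.9},{"xyz":[0.173,-0.129,-0.119],"spin":-0.9},{"xyz":[0.184,-0.113,-0.119],"spin":-0.9},{"xyz":[0.194,-0.095,-0.119],"spin":-0.9},{"xyz":[0.23,0.183,0.041],"spin":-0.9},{"xyz":[0.213,0.203,0.041],"spin":-0.9},{"xyz":[0.194,0.221,0.041],"spin":-0.9},{"xyz":[0.173,0.238,0.041],"spin":-0.9},{"xyz":[0.151,0.252,0.041],"spin":-0.9},{"xyz":[0.128,0.265,0.041],"spin":-0.9}]
```

Call:
{"api": "jog_arm", "payload": {"targets": [{"xyz": [0.133, -0.17, -0.119], "spin": -0.9}, {"xyz": [0.148, -0.158, -0.119], "spin": -0.9}, {"xyz": [0.161, -0.144, -0.119], "spin": -0.9}, {"xyz": [0.173, -0.129, -0.119], "spin": -0.9}, {"xyz": [0.184, -0.113, -0.119], "spin": -0.9}, {"xyz": [0.194, -0.095, -0.119], "spin": -0.9}, {"xyz": [0.23, 0.183, 0.04], "spin": -0.9}, {"xyz": [0.213, 0.203, 0.04], "spin": -0.9}, {"xyz": [0.194, 0.22, 0.04], "spin": -0.9}, {"xyz": [0.173, 0.238, 0.04], "spin": -0.9}]}}

```text
time: 55.95
tool_pos: [573.7, 33.0, 195.7]
tcp_rot: [-3.141, -0.0, 2.121]
contact_force: [-0.0, 0.6, -1.9]
grip_width: 44.3
finger_force: 30.0
```

Call:
{"api": "jog_arm", "payload": {"targets": [{"xyz": [0.151, 0.252, 0.04], "spin": -0.9}, {"xyz": [0.128, 0.265, 0.04], "spin": -0.9}, {"xyz": [0, 0, 0], "spin": 0}, {"xyz": [0, 0, 0.2], "spin": 0}, {"xyz": [0, 0, 0.4], "spin": 0}, {"xyz": [0, 0, 0.4], "spin": 0}, {"xyz": [0, 0, 0.2], "spin": 0}, {"xyz": [0, 0, 0], "spin": 0}, {"xyz": [0, 0, 0], "spin": 0}, {"xyz": [0, 0, 0], "spin": 0}]}}

```text
time: 57.2
tool_pos: [596.4, 73.8, 94.4]
tcp_rot: [3.14, 0.002, 2.298]
contact_force: [-0.3, -0.6, -2.9]
grip_width: 44.6
finger_force: 30.0
```

```bash
python3 - <<'E'
from h import *
Y=2.297
print(ws(bot.get_obs()['tool_pos']))
plan([(sw(-96,-100,45.3),Y,1)])
E
```

```text
[ -97.24555305 -101.08828595   94.42388485]
at [596.4  73.8  94.4] yaw 2.298 F [-0.3 -0.6 -2.9] w 44.6 t 57.2
1 rows
[{"xyz":[0.014,0.016,0.614],"spin":0.01}]
```

Call:
{"api": "jog_arm", "payload": {"targets": [{"xyz": [0.01, 0.015, 0.05], "spin": 0}, {"xyz": [0, 0, 0.15], "spin": 0}, {"xyz": [0, 0, 0.15], "spin": 0}, {"xyz": [0, 0, 0.13], "spin": 0}, {"xyz": [0, 0, 0.08], "spin": 0}, {"xyz": [0, 0, 0.04], "spin": 0}, {"xyz": [0, 0, 0.01], "spin": 0}, {"xyz": [0, 0, 0], "spin": 0}, {"xyz": [0, 0, 0], "spin": 0}, {"xyz": [0, 0, 0], "spin": 0}]}}

```text
time: 58.45
tool_pos: [595.7, 75.3, 45.2]
tcp_rot: [-3.141, -0.0, 2.298]
contact_force: [-4.3, -0.6, 5.0]
grip_width: 44.9
finger_force: 30.0
```

Call:
{"api": "jog_arm", "payload": {"targets": [{"xyz": [0, 0, 0], "spin": 0}, {"xyz": [0, 0, 0], "spin": 0}, {"xyz": [0, 0, 0], "spin": 0}, {"xyz": [0, 0, 0], "spin": 0}, {"xyz": [0, 0, -0.1], "spin": 0}, {"xyz": [0, 0, -0.3], "spin": 0}, {"xyz": [0, 0, -0.5], "spin": 0}, {"xyz": [0, 0, -0.5], "spin": 0}, {"xyz": [0, 0, -0.6], "spin": 0}, {"xyz": [0, 0, -0.6], "spin": 0}], "gripper": 56}}

```text
time: 59.7
tool_pos: [595.7, 75.3, 254.5]
tcp_rot: [3.141, 0.0, 2.298]
contact_force: [0.0, 0.9, 1.2]
grip_width: 51.7
finger_force: 0.0
```

```bash
python3 - <<'E'
from h import *
c=cal("scene");im=bot.capture("scene");cv2.imwrite("pics/s11.png",im)
cv2.imwrite("pics/s11c.png",cv2.resize(im[180:320,300:500],(800,560),interpolation=cv2.INTER_CUBIC))
for col in("amber","blue"):
    for ce,s in blobs(im,col,80): print(col,ce,s,ws(pt(c,*ce,100)).round())
plan([(sw(0,3,275),2.297,4),(sw(70,3,285),2.297,3)])
E
```

```text
amber [527.5 290.5] [ 69  29 567] [ 40. 193. 100.]
amber [462.  353.3] [  200   128 10295] [104.   8. 100.]
amber [394.8 342.2] [ 71  32 685] [  40. -108.  100.]
amber [194.9 361.1] [ 105   46 1688] [ -59. -493.  100.]
amber [259.6 380.9] [ 15  16 101] [  17. -385.  100.]
blue [348.  242.6] [ 25  23 357] [-178. -118.  100.]
blue [372.7 276.3] [ 18  18 262] [-94. -97. 100.]
blue [ 11.2 334.8] [  29   70 1392] [-230. -828.  100.]
at [598.2  75.4 261.9] yaw 2.298 F [ 1.6 -0.2  5.3] w 51.4 t 59.8
7 rows
[{"xyz":[0.325,0.297,-0.041],"spin":0},{"xyz":[0.325,0.297,-0.041],"spin":0},{"xyz":[0.325,0.297,-0.041],"spin":0},{"xyz":[0.325,0.297,-0.041],"spin":0},{"xyz":[-0,0.291,-0.042],"spin":0},{"xyz":[-0,0.291,-0.042],"spin":0},{"xyz":[-0,0.291,-0.042],"spin":0}]
```

View pics/s11c.png

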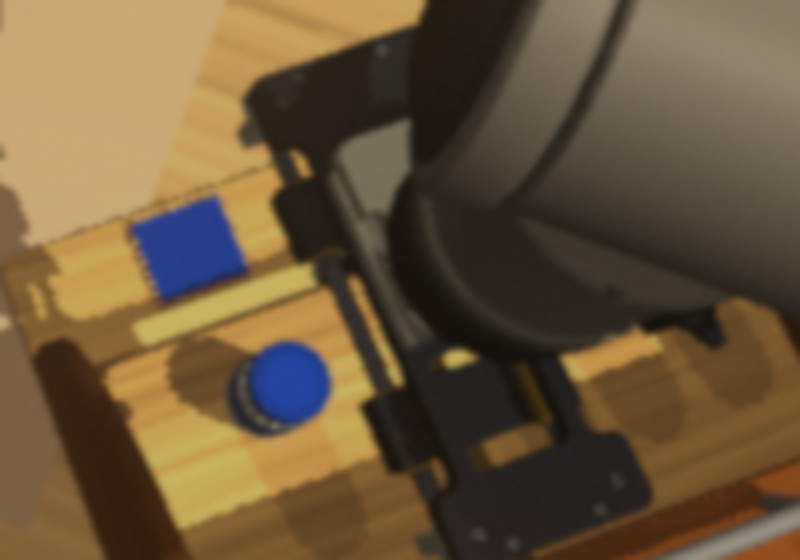

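```bash
python3 - <<'E'
from h import *
plan([(sw(58,3,278),.726,16),(sw(58,3,234),.726,3)])
E
```

```text
at [598.2  75.4 261.9] yaw 2.298 F [ 1.6 -0.2  5.3] w 51.4 t 59.8
19 rows
[{"xyz":[0.081,0.12,-0.013],"spin":0.98},{"xyz":[0.093,0.111,-0.013],"spin":0.98},{"xyz":[0.103,0.101,-0.013],"spin":0.98},{"xyz":[0.112,0.091,-0.013],"spin":0.98},{"xyz":[0.121,0.079,-0.013],"spin":0.98},{"xyz":[0.128,0.067,-0.013],"spin":0.98},{"xyz":[0.134,0.054,-0.013],"spin":0.98},{"xyz":[0.139,0.041,-0.013],"spin":0.98},{"xyz":[0.142,0.027,-0.013],"spin":0.98},{"xyz":[0.144,0.013,-0.013],"spin":0.98},{"xyz":[0.145,-0.001,-0.013],"spin":0.98},{"xyz":[0.144,-0.015,-0.013],"spin":0.98},{"xyz":[0.142,-0.029,-0.013],"spin":0.98},{"xyz":[0.138,-0.043,-0.013],"spin":0.98},{"xyz":[0.133,-0.056,-0.013],"spin":0.98},{"xyz":[0.127,-0.069,-0.013],"spin":0.98},{"xyz":[-0,0.001,0.186],"spin":0.01},{"xyz":[-0,0.001,0.186],"spin":0.01},{"xyz":[-0,0.001,0.186],"spin":0.01}]
```

Call:
{"api": "jog_arm", "payload": {"targets": [{"xyz": [0.081, 0.12, -0.07], "spin": 0.98}, {"xyz": [0.093, 0.11, -0.07], "spin": 0.98}, {"xyz": [0.103, 0.1, -0.07], "spin": 0.98}, {"xyz": [0.112, 0.09, 0], "spin": 0.98}, {"xyz": [0.12, 0.08, 0], "spin": 0.98}, {"xyz": [0.128, 0.067, 0], "spin": 0.98}, {"xyz": [0.134, 0.054, 0], "spin": 0.98}, {"xyz": [0.139, 0.04, 0], "spin": 0.98}, {"xyz": [0.142, 0.027, 0], "spin": 0.98}, {"xyz": [0.144, 0.013, 0], "spin": 0.98}], "gripper": 0}}

```text
time: 61.0
tool_pos: [623.9, 187.6, 269.4]
tcp_rot: [3.141, -0.0, 1.315]
contact_force: [0.3, 0.0, -0.3]
grip_width: 0.7
finger_force: 0.0
```

Call:
{"api": "jog_arm", "payload": {"targets": [{"xyz": [0.145, 0, 0], "spin": 0.98}, {"xyz": [0.144, -0.015, 0], "spin": 0.98}, {"xyz": [0.142, -0.03, 0], "spin": 0.98}, {"xyz": [0.138, -0.043, 0], "spin": 0.98}, {"xyz": [0.133, -0.056, 0], "spin": 0.98}, {"xyz": [0.127, -0.07, 0], "spin": 0.98}, {"xyz": [0, 0, 0], "spin": 0}, {"xyz": [0, 0, 0], "spin": 0}, {"xyz": [0, 0, 0], "spin": 0}, {"xyz": [0, 0, 0], "spin": 0}]}}

```text
time: 62.25
tool_pos: [640.8, 254.3, 269.2]
tcp_rot: [3.141, -0.0, 0.73]
contact_force: [0.4, -0.6, 0.0]
grip_width: 0.3
finger_force: 0.0
```

```bash
python3 - <<'E'
from h import *
print(ws(bot.get_obs()['tool_pos']))
c=cal("wrist");im=bot.capture("wrist");cv2.imwrite("pics/w12.png",im)
for th in(1.7,1.75):print([proj(c,sw(-185*np.cos(th),s,60+185*np.sin(th))).round() for s in(-52,58)])
c=cal("scene");im=bot.capture("scene")
for col in("amber","blue"):
    for ce,s in blobs(im,col,80): print(col,ce,s,ws(pt(c,*ce,100)).round())
plan([(sw(58,3,234),.726,3)])
E
```

```text
[ 55.81498713   4.40348202 269.23488475]
[array([376., 287.]), array([201., 286.])]
[array([377., 273.]), array([200., 272.])]
amber [425.7 215. ] [ 28  25 431] [-178.   67.  100.]
amber [479.1 237.5] [ 15  19 183] [-94. 153. 100.]
amber [458.2 246. ] [ 20  19 199] [-92. 102. 100.]
amber [434.5 253.4] [ 20  20 207] [-94.  47. 100.]
amber [540.9 285.1] [ 47  22 278] [ 40. 225. 100.]
amber [410.5 368.2] [ 107   66 3182] [ 94. -99. 100.]
amber [205.7 364. ] [ 119   48 1716] [ -47. -475.  100.]
amber [375.  349.7] [ 26  17 230] [  40. -151.  100.]
blue [352.2 243.2] [ 16  21 194] [-174. -110.  100.]
blue [ 11.2 334.8] [  29   70 1390] [-230. -828.  100.]
at [640.8 254.5 269.2] yaw 0.73 F [-0.1 -0.3  0.1] w 0.3 t 62.4
3 rows
[{"xyz":[0.009,0.006,0.147],"spin":0.01},{"xyz":[0.009,0.006,0.147],"spin":0.01},{"xyz":[0.009,0.006,0.147],"spin":0.01}]
```

View pics/w12.png

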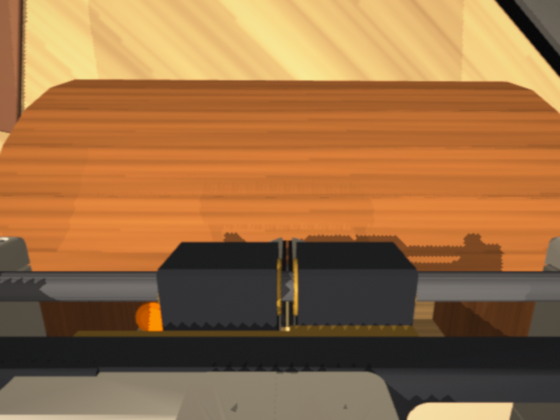

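Call:
{"api": "jog_arm", "payload": {"targets": [{"xyz": [0.02, 0.01, 0.15], "spin": 0}, {"xyz": [0, 0, 0.15], "spin": 0}, {"xyz": [0, 0, 0.14], "spin": 0}, {"xyz": [0, 0, 0], "spin": 0}, {"xyz": [0, 0, 0], "spin": 0}, {"xyz": [0, 0, 0], "spin": 0}, {"xyz": [0, 0, 0], "spin": 0}, {"xyz": [0, 0, 0], "spin": 0}, {"xyz": [0, 0, 0], "spin": 0}, {"xyz": [0, 0, 0], "spin": 0}]}}

```text
time: 63.6
tool_pos: [642.5, 255.2, 233.9]
tcp_rot: [3.141, 0.0, 0.73]
contact_force: [-0.6, 0.3, -0.4]
grip_width: 0.4
finger_force: 0.0
```

```bash
python3 - <<'E'
from h import *
b=lambda th:sw(-185*np.cos(th)+12.5,3,60+185*np.sin(th)-8)
plan([(b(t),.726,1) for t in np.linspace(1.72,.87,10)])
E
```

```text
at [642.5 255.2 233.9] yaw 0.73 F [-0.6  0.3 -0.4] w 0.4 t 63.6
10 rows
[{"xyz":[-0.221,0.01,-0.013],"spin":0.04},{"xyz":[-0.217,0,-0.022],"spin":-0},{"xyz":[-0.218,0,-0.002],"spin":-0},{"xyz":[-0.218,0,0.019],"spin":-0},{"xyz":[-0.215,0,0.039],"spin":-0},{"xyz":[-0.21,0,0.06],"spin":-0},{"xyz":[-0.203,0,0.079],"spin":-0},{"xyz":[-0.195,0.001,0.097],"spin":-0},{"xyz":[-0.185,-0,0.116],"spin":-0},{"xyz":[-0.174,-0,0.133],"spin":-0}]
```

Call:
{"api": "jog_arm", "payload": {"targets": [{"xyz": [-0.22, 0.01, -0.013], "spin": 0}, {"xyz": [-0.217, 0, -0.022], "spin": 0}, {"xyz": [-0.218, 0, 0], "spin": 0}, {"xyz": [-0.218, 0, 0.019], "spin": 0}, {"xyz": [-0.215, 0, 0.039], "spin": 0}, {"xyz": [-0.21, 0, 0.06], "spin": 0}, {"xyz": [-0.203, 0, 0.079], "spin": 0}, {"xyz": [-0.195, 0, 0.097], "spin": 0}, {"xyz": [-0.185, 0, 0.116], "spin": 0}, {"xyz": [-0.174, 0, 0.133], "spin": 0}]}}

```text
time: 64.85
tool_pos: [521.1, 145.5, 193.8]
tcp_rot: [3.141, -0.003, 0.73]
contact_force: [3.3, 3.3, 0.8]
grip_width: 0.7
finger_force: 2.4
```

```bash
python3 - <<'E'
from h import *
print(ws(bot.get_obs()['tool_pos']))
c=cal("wrist");im=bot.capture("wrist");cv2.imwrite("pics/w13.png",im);cv2.imwrite("pics/w13s.png",cv2.resize(np.hstack([im,bot.capture("scene")]),(800,300)))
for th in(.8,.87,1.0):print(th,[proj(c,sw(-185*np.cos(th),s,60+185*np.sin(th))).round() for s in(-52,58)])
E
```

```text
[-105.99353351    2.4918609   193.8226194 ]
0.8 [array([386., 294.]), array([185., 294.])]
0.87 [array([392., 287.]), array([178., 286.])]
1.0 [array([406., 264.]), array([165., 263.])]
```

View pics/w13s.png

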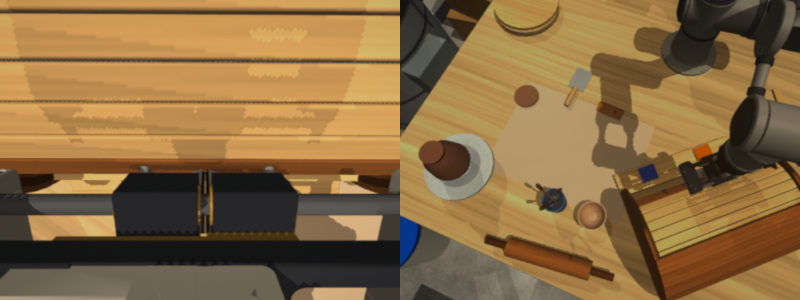

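```bash
python3 - <<'E'
from h import *
b=lambda th:sw(-185*np.cos(th)-1,3,60+185*np.sin(th)+3)
plan([(sw(-98,3,194),.726,1),(sw(-98,3,222),.726,1),(sw(-122,3,222),.726,2)]+[(b(t),.726,1) for t in np.linspace(.86,.13,10)])
E
```

```text
at [519.7 144.5 192.8] yaw 0.729 F [-1.3 -0.5  0.7] w 0.4 t 65.0
14 rows
[{"xyz":[0.121,-0.004,-0.015],"spin":0.03},{"xyz":[-0,0,-0.35],"spin":0},{"xyz":[-0.15,0,-0],"spin":0},{"xyz":[-0.15,0,-0],"spin":0},{"xyz":[0.004,0,0.235],"spin":0},{"xyz":[-0.137,0,0.128],"spin":0},{"xyz":[-0.127,0,0.139],"spin":0},{"xyz":[-0.114,0,0.148],"spin":0},{"xyz":[-0.102,0,0.157],"spin":0},{"xyz":[-0.089,0,0.165],"spin":0},{"xyz":[-0.076,0,0.172],"spin":0},{"xyz":[-0.061,0,0.177],"spin":0},{"xyz":[-0.047,0,0.182],"spin":0},{"xyz":[-0.032,0,0.185],"spin":0}]
```

Call:
{"api": "jog_arm", "payload": {"targets": [{"xyz": [0.12, 0, -0.015], "spin": 0}, {"xyz": [0, 0, -0.35], "spin": 0}, {"xyz": [-0.15, 0, 0], "spin": 0}, {"xyz": [-0.15, 0, 0], "spin": 0}, {"xyz": [0, 0, 0.235], "spin": 0}, {"xyz": [-0.135, 0, 0.128], "spin": 0}, {"xyz": [-0.127, 0, 0.139], "spin": 0}, {"xyz": [-0.114, 0, 0.148], "spin": 0}, {"xyz": [-0.102, 0, 0.157], "spin": 0}, {"xyz": [-0.09, 0, 0.165], "spin": 0}]}}

```text
time: 66.2
tool_pos: [475.0, 104.5, 144.0]
tcp_rot: [-3.141, 0.001, 0.729]
contact_force: [1.1, 0.5, 1.3]
grip_width: 0.5
finger_force: 0.9
```

```bash
python3 - <<'E'
from h import *
print(ws(bot.get_obs()['tool_pos']))
b=lambda th:sw(-185*np.cos(th)-1,3,60+185*np.sin(th)+3)
plan([(b(t),.726,1) for t in (.41,.33,.25,.19,.14)])
E
```

```text
[-167.65367914    2.44686     144.04022811]
at [475.  104.5 144. ] yaw 0.729 F [1.1 0.5 1.3] w 0.5 t 66.2
5 rows
[{"xyz":[-0.038,-0.007,0.091],"spin":0.03},{"xyz":[-0.067,-0,0.173],"spin":0},{"xyz":[-0.052,-0,0.177],"spin":0},{"xyz":[-0.031,-0,0.135],"spin":0},{"xyz":[-0.019,-0,0.114],"spin":0}]
```

Call:
{"api": "jog_arm", "payload": {"targets": [{"xyz": [-0.038, 0, 0.09], "spin": 0}, {"xyz": [-0.067, 0, 0.173], "spin": 0}, {"xyz": [-0.052, 0, 0.177], "spin": 0}, {"xyz": [-0.03, 0, 0.135], "spin": 0}, {"xyz": [-0.02, 0, 0.114], "spin": 0}, {"xyz": [0, 0, 0.01], "spin": 0}, {"xyz": [0, 0, 0], "spin": 0}, {"xyz": [0, 0, 0], "spin": 0}, {"xyz": [0, 0, 0], "spin": 0}, {"xyz": [0, 0, 0], "spin": 0}]}}

```text
time: 67.45
tool_pos: [463.9, 94.3, 91.7]
tcp_rot: [3.14, -0.002, 0.73]
contact_force: [-9.9, -0.9, 33.2]
grip_width: 0.3
finger_force: 16.7
```

```bash
python3 - <<'E'
from h import *
print(ws(bot.get_obs()['tool_pos']))
im=bot.capture("scene");cv2.imwrite("pics/s14.png",np.hstack([cv2.resize(bot.capture("wrist"),(400,300)),cv2.resize(im[160:310,300:500],(400,300))]))
E
```

```text
[-182.76896769    2.18952084   91.7464391 ]
```

View pics/s14.png

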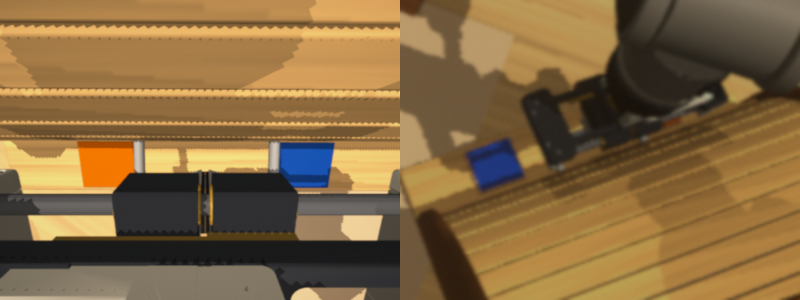

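Call:
{"api": "jog_arm", "payload": {"targets": [{"xyz": [0, 0, -0.1], "spin": 0}, {"xyz": [0, 0, -0.4], "spin": 0}, {"xyz": [-0.1, 0, -0.6], "spin": 0}, {"xyz": [-0.4, 0, -0.6], "spin": 0}, {"xyz": [-0.3, 0.4, -0.3], "spin": 0}, {"xyz": [-0.1, 0.5, 0], "spin": 0}, {"xyz": [0, 0.5, 0], "spin": 0}, {"xyz": [0, 0, 0], "spin": 0}, {"xyz": [0, 0, 0], "spin": 0}, {"xyz": [0, 0, 0], "spin": 0}]}}

```text
time: 68.8
tool_pos: [484.1, -36.6, 248.7]
tcp_rot: [-3.141, 0.0, 0.731]
contact_force: [-0.0, -0.1, -0.8]
grip_width: 0.7
finger_force: 0.0
```

```bash
python3 - <<'E'
from h import *
im=bot.capture("scene");cv2.imwrite("pics/s15.png",im)
c=cal("scene")
for th in(.15,.2,.3):print(th,[(proj(c,sw(-185*np.cos(th),s,60+185*np.sin(th))).round(1)-[290,175])*4 for s in(-52,58)])
cv2.imwrite("pics/s15c.png",cv2.resize(im[175:325,290:490],(800,600),interpolation=cv2.INTER_CUBIC))
E
```

```text
0.15 [array([336., 228.]), array([516.4, 164. ])]
0.2 [array([340.8, 226.8]), array([523.2, 162. ])]
0.3 [array([352., 226.]), array([538.4, 160. ])]
```

View pics/s15c.png

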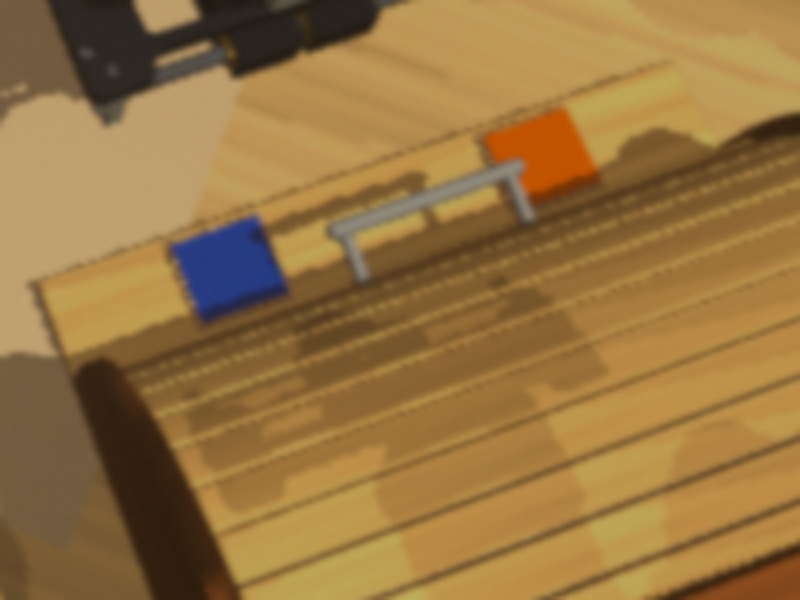

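The bar's ends now lie at crop pixels (336,230) and (518,167). That matches the predicted shut position of 0.15 rad above the axis, so the door is closed and the arm is clear of everything.

```bash
python3 -c "
from plant import bot
print(bot.close_job())"
```

```text
the job is handed in; nothing more can be done
None
```

I seated all four lids, stood three amber jars and one blue jar in the bays marked by their tiles, rolled the tambour shut, moved the arm clear and handed the job in at about 69 s; the hand-in returned no verdict.

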